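# Tip a clamped paint bottle onto its buffer, run the guarded mixer, set it level

### The job

First take the bottle mixer's cradle by its blue tab, tip it forward gently until it leans on the rubber buffer, and let go of it there. Then flip the red cover of the yellow start box up and back until it stays open, and hold the green button beneath fully down for about a second. Finally swing the cradle gently back until it sits fully level by itself; leave the cover open, do not bang or drop the cradle, and do not disturb the jar, the mug or the teal bottle.

Things in the scene. Friction and masses are not known exactly. Their poses are not given: they have to be found in the camera images.
- mixer: Bottle mixer, fixed to the table: grey base plate 270 x 130 x 14 mm, from 200 mm in front of (-x) to 70 mm behind its origin. Origin on the table under the cradle's axle, which lies 58 mm above it; x points to the mixer's back, y along the axle.
- cradle (a joint): Angle of the cradle (rad): 0 = level on its lower stop; grows as the top tips forward (mixer's -x) about the axle, at most 0.95. It carries a clamped violet-label paint bottle; 0.55 kg in all. Almost no friction and over-centre: below about 0.17 rad it falls back to level, beyond that forward, so hold it as it swings; on the buffer it stays by its weight.
- tab (a point): Grip point on the blue tab on top of the cradle's back plate: 46.5 mm behind and 184 mm above the axle when level. Tab 10 mm thick (x of this frame), 46 mm wide (y), reaching 18 mm above and 54 mm below this point (z); the frame turns with the cradle. The bottle's tip stands 43 mm in front (-x) and ends 40 mm below this point.
- box: Yellow start box, fixed to the table, 110 x 90 x 45 mm; origin in the middle of its underside, x points to its back.
- cover (a joint): Angle of the red guard cover on the box (rad): 0 = shut, grows as its front edge rises and goes over backwards, at most 1.8. Beyond about 1.2 it falls open by its own weight and stays. Cover 92 x 72 x 36 mm, 60 g.
- fin (a point): Grip point on the red fin on the cover's top, 74 mm in front of and 55 mm above the hinge when shut. The fin is 14 mm thick (y of this frame), 24 mm long (x) and its top is 13 mm above this point; it stands 32 mm above the cover. The frame turns with the cover.
- cover_hinge (a point): Middle of the cover's hinge line, at the box's back, 46 mm behind the box's middle and 50 mm above the table; the hinge runs along y of the box.
- start_top (a point): Middle of the top of the green round button (32 mm across), 68 mm above the table; pressed straight down.
- start (a joint): How far the button is pressed (m): 0 = up, 0.007 = fully down; a spring of 1.5 N at the top to 5 N when fully down.
- striker: Dark steel plate 6 x 34 x 62 mm on the cradle's front, in front of the bottle; it meets the buffer. Origin at its middle, 38 mm in front of and 101 mm above the axle when level; z along the cradle's upright direction.
- stop_post: Aluminium post 105 mm tall at the mixer's front, fixed; its frame is the mixer's (origin under the axle). It carries a slanted, sprung buffer (2 N per mm, 18 mm travel) with a round rubber tip, 145 mm above the table at most. How far it is screwed out differs each time and is not reported: it stops the cradle somewhere between 0.48 and 0.82 rad, to be felt.
- jar_mid (a point): Middle of the glass jar, 72 mm across, 90 mm tall, a bystander.
- mug_mid (a point): Middle (half-way up, 47 mm) of the white mug, 78 x 110 x 94 mm with its handle, a bystander.
- teal_mid (a point): Middle of the white-topped teal-label paint bottle standing on the table, 65 mm across, 154 mm tall, a bystander.
There are look-alikes about, which are no part of the job. What is meant by the box is not pink or purple, and is the larger of those in its own colour.

How it is judged:
By the outcome, as a careful person would: the job done as asked, in the order asked, and still so for the second after the job is handed in, with the robot touching nothing.
It also fails if it takes over 72 s, if anything falls off the work surface, if the arm or the gripper's body presses on something with over 40 N, if the wrist force passes 120 N, or if a joint passes its speed limit or range.

### The arm

A 7-joint arm with a two-finger parallel gripper is mounted at the origin on a cart in front of the work surface, level with it; the furniture and walls round the work are solid. World frame = base frame: x ahead of the robot, y to its left, z up, the work surface at z = 0. Lengths are in m, angles in degrees, forces in N, time in s.
With the tool pointing down it reaches from about 0.4 to 0.85 m from the base axis. Payload 4.4 kg.
Tool frame: the origin (TCP) lies at the very end of the fingers, on their centre line; the grasp point (between the pads) lies 19 mm behind it (arm.hold_point_z is the distance from the TCP to the grasp point, in m); x points along the fingers, z is the direction in which the jaws open and shut, and the axes are right-handed (so a half turn about x gives the same grasp; the last joint's range is limited). The gripper opens to 94 mm and grips with 3 to 60 N. Pads are 16 mm wide; open, the fingers measure 119 mm over their backs; the gripper's body (75 mm by 177 mm) begins 78 mm behind the grasp point.
Start: joints at [67.907, 36.005, 2.206, 86.941, -1.547, 57.084, -1.146], TCP at [0.204, -0.617, 0.174] pointing down, gripper open.
Joint ranges: [-175.42, 175.42], [-21.48, 121.26], [-71.46, 75.88], [10.55, 141.38], [-63.04, 243.04], [13.31, 113.54], [-168.57, 168.57]. Speed limits (degrees/s): [147.25, 147.25, 180, 180, 180, 180, 180].

### API

Orientations are given as [roll, pitch, yaw] about the fixed x, y, z axes, in that order (R = Rz(yaw) Ry(pitch) Rx(roll)).
In Python, from station import arm, cams gives the robot as it stands.
- The arm moves only by the tool send_rows, never from a script. Its argument "motion" is a list of rows, each an object of numbers: "dx", "dy", "dz": the shift along the tool's x, y, z in mm; "twist": the turn about the tool's x in degrees; "gripper": the opening, from 0 (shut) to 1 (fully open). A call has 1 to 12 rows; each row is the pose to reach, as a shift and turn from the pose commanded when the call began, along the tool's axes at that moment; what a row does not reach only later rows make up. A row lasts 1/12 s, in which the tool goes at most 41.7 mm and 7.16 degrees, less where a joint would pass 70% of its speed; a pose out of reach is approached as far as the arm can. A call with a gripper value outside its range is refused whole. The fingers move at their own pace and stop on an object; "newtons" is the grip in N (left out, the last holds). Time passes only in rows, so rows that repeat a pose let the fingers close. It gives the time, the measured TCP pose, the force and the opening at its end, in the units of the state.
- arm.sense(): the state, without advancing time (a new reading comes with each control period).
- cams.read_camera(name): name is "side" or "top"; returns the picture (420x560x3 uint8, red, green, blue); there is no depth.
- cams.calibration(name): a dict with "fx", "fy", "cx", "cy" (pixels), "R" (3x3) and "t" (3): a world point X has camera coordinates R X + t. Camera axes: x right, y down, z forward; pixel columns grow to the right and rows downward; lengths in m; the calibration is good to about 2 mm. A picture is of the moment at which its call begins. calibration takes no time and is no camera call.
- arm.close_job(): hands the job in, once; it reports no verdict.
The state is a dict: "t": time; "joint_positions": joint angles; "joint_velocities": joint speeds; "joint_efforts": joint torques, N m; "tcp_pos": TCP position; "tcp_rot": TCP orientation; "contact_force": force on the tool from outside, world axes, zero at the start; "ft_torque": the same for the moment, N m; "grip_width": finger opening in m.
Only numpy, scipy, OpenCV 4.12 (cv2) and the standard library are available. Lean on these libraries where they do the work, as an engineer would, in place of code of your own. Each camera call takes 0.05 s, during which the arm holds its last target.

## Working session

There is one attempt and no reset: what is moved stays moved. The work goes in short steps, Python scripts to look and compute and a tool call to move; the robot and the scene stay as the last step left them, time stands still between calls to the robot, and variables do not carry over. Pictures are saved under pics/ and viewed, and the job is handed in when it is done.

Besides the shell and the picture viewer there is one more tool, called after "Request:" as name(argument=value, ...) on one line, values as JSON. send_rows: Moves the arm, as the interface text tells. Its arguments: {"type":"object","properties":{"motion":{"type":"array","items":{"type":"object","properties":{"dx":{"type":"number"},"dy":{"type":"number"},"dz":{"type":"number"},"twist":{"type":"number"},"gripper":{"type":"number"}}}},"newtons":{"type":"number"}},"required":["motion"]}

```bash
mkdir -p pics; ls
python3 - <<'E'
from station import arm, cams
import cv2
for n in ("side","top"):
    im=cams.read_camera(n); cv2.imwrite(f"pics/{n}0.png",im[:,:,::-1])
    c=cams.calibration(n); print(n,c)
s=arm.sense(); print(s)
print(arm.hold_point_z)
E
```

```text
pics
side {'fx': 426.47452844311465, 'fy': 426.47452844311465, 'cx': 287.97633896227154, 'cy': 213.69370633214155, 'R': array([[-0.8463079 , -0.53268335,  0.00337448],
       [-0.31950263,  0.50252497, -0.80335964],
       [ 0.42624054, -0.68096777, -0.59548459]]), 't': array([0.51033334, 0.30163035, 1.17341284])}
top {'fx': 403.34636323527184, 'fy': 403.34636323527184, 'cx': 284.1946298063465, 'cy': 204.83520459044163, 'R': array([[ 0.02965467, -0.99943424,  0.01586835],
       [-0.99412977, -0.03114242, -0.10361543],
       [ 0.10405099, -0.01270252, -0.99449084]]), 't': array([0.00561547, 0.61032903, 1.28908327])}
{'t': 0.1, 'joint_positions': array([67.90758041, 36.05260018,  2.20491784, 86.98794581, -1.54638486,
       57.08157297, -1.14729714]), 'joint_velocities': array([ 0.04052827, -0.06222523, -0.00658572, -0.11087937,  0.00117983,
        0.03762461,  0.06973608]), 'joint_efforts': array([ 2.91016950e-03, -5.50784254e+01,  1.14740297e+00, -1.87114048e+01,
       -5.22132602e-02,  1.92500238e-02,  5.96428549e-05]), 'tcp_pos': array([ 0.20414695, -0.61646379,  0.17357127]), 'tcp_rot': array([-178.39118881,   89.90761388,  109.92839244]), 'contact_force': array([-0.19676891,  0.0358762 , -0.1671898 ]), 'ft_torque': array([-0.0149592 ,  0.00811176, -0.02450703]), 'grip_width': 0.09374585783187273}
0.0188
```

View pics/side0.png

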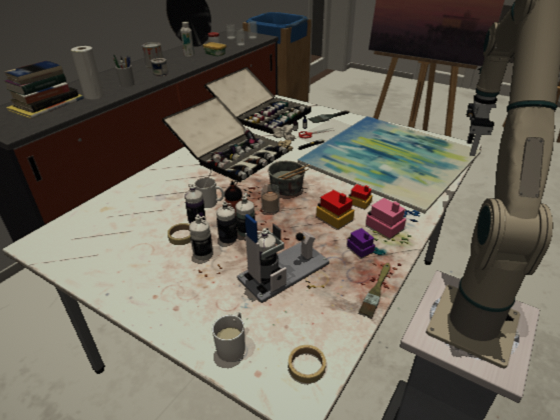

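View pics/top0.png

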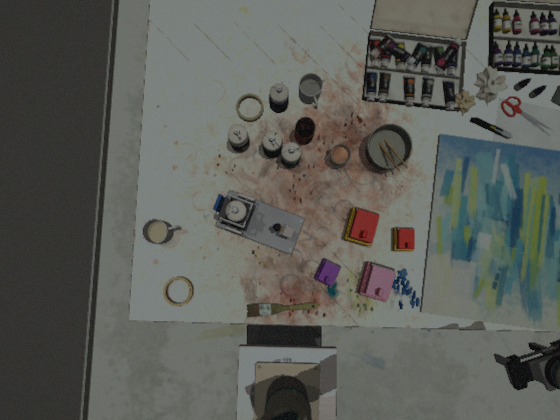

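Run:
```python
import cv2,numpy as np
s=cv2.imread("pics/side0.png"); t=cv2.imread("pics/top0.png")
def br(i): return np.clip(255*(i/255.)**0.6,0,255).astype(np.uint8)
cv2.imwrite("pics/sidez.png",cv2.resize(br(s[165:315,180:380]),None,fx=4,fy=4,interpolation=cv2.INTER_CUBIC))
cv2.imwrite("pics/topz.png",cv2.resize(br(t[180:280,200:360]),None,fx=5,fy=5,interpolation=cv2.INTER_CUBIC))
cv2.imwrite("pics/topz2.png",cv2.resize(br(t[190:310,300:430]),None,fx=5,fy=5,interpolation=cv2.INTER_CUBIC))
```

```text
(no output)
```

View pics/sidez.png

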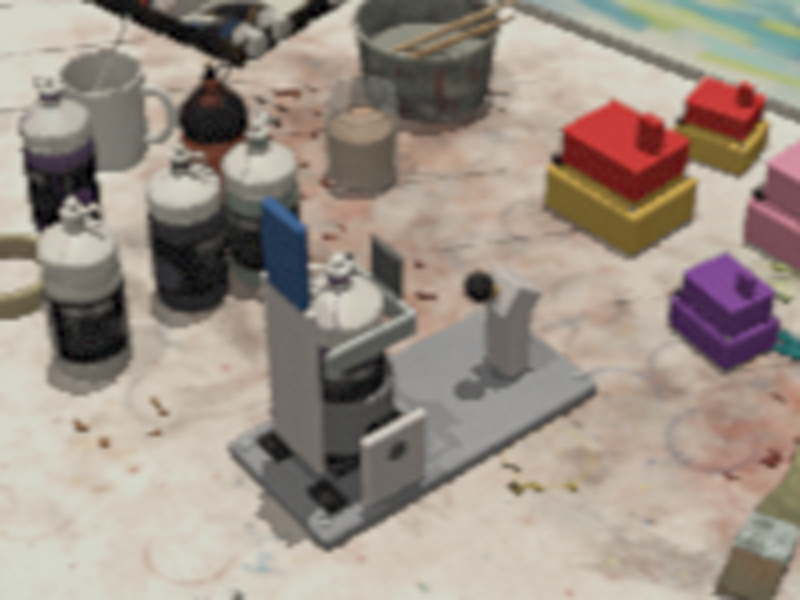

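View pics/topz.png

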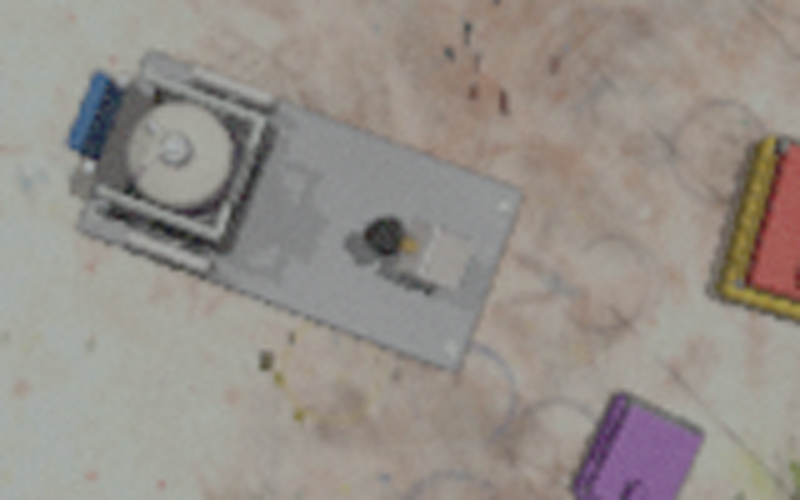

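View pics/topz2.png

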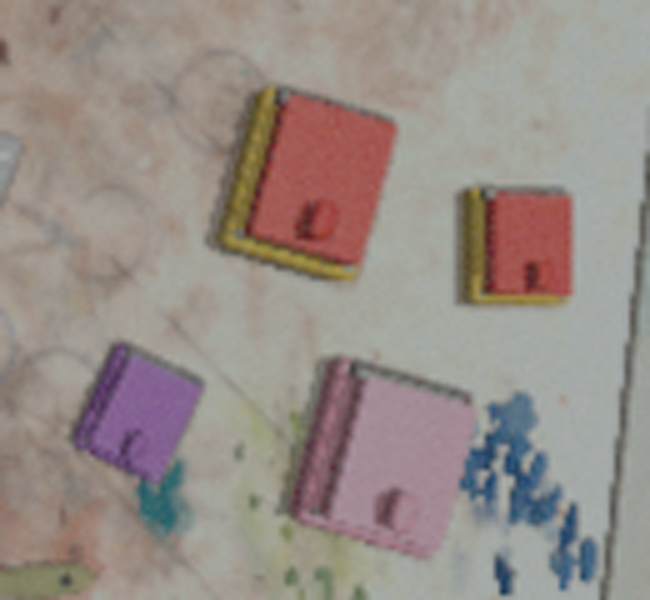

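```bash
cat > h.py <<'E'
import numpy as np, cv2
from scipy.spatial.transform import Rotation as Ro
from station import arm, cams
def cal(n): return cams.calibration(n)
def ray(n,uv):
    c=cal(n); d=np.array([(uv[0]-c['cx'])/c['fx'],(uv[1]-c['cy'])/c['fy'],1.])
    R=np.array(c['R']); return -R.T@c['t'], R.T@d
def plane(n,uv,z):
    o,d=ray(n,uv); return o+d*(z-o[2])/d[2]
def proj(n,X):
    c=cal(n); p=np.array(c['R'])@X+c['t']; return np.array([c['fx']*p[0]/p[2]+c['cx'],c['fy']*p[1]/p[2]+c['cy']])
def tri(a,b):
    (o1,d1),(o2,d2)=ray('side',a),ray('top',b); d1/=np.linalg.norm(d1); d2/=np.linalg.norm(d2)
    s=np.linalg.lstsq(np.c_[d1,-d2],o2-o1,rcond=None)[0]
    return (o1+s[0]*d1+o2+s[1]*d2)/2, np.linalg.norm(o1+s[0]*d1-o2-s[1]*d2)
def RT(): return Ro.from_euler('xyz',arm.sense()['tcp_rot'],degrees=True).as_matrix()
def to_tool(dw): return RT().T@np.asarray(dw)*1000
E
python3 - <<'E'
from h import *
print("R tool\n",RT().round(3))
t=cv2.imread("pics/top0.png"); s=cv2.imread("pics/side0.png")
# mixer plate corners: back-left.. clicked
C=[plane('top',p,.014)[:2] for p in [(230,190.4),(304.4,217),(292,254),(215.6,226)]]
for c in C: print(c.round(4))
C=np.array(C); print("edges",[np.linalg.norm(C[i]-C[(i+1)%4]).round(4) for i in range(4)])
back=(C[0]+C[3])/2; front=(C[1]+C[2])/2
ex=(back-front)/np.linalg.norm(back-front); print("ex",ex,np.degrees(np.arctan2(ex[1],ex[0])))
print("origin",back-.07*ex, front+.2*ex)
# blobs
def blob(im,n,f,roi):
    h=cv2.cvtColor(im,cv2.COLOR_BGR2HSV); m=f(h).astype(np.uint8); mm=np.zeros_like(m); x0,y0,x1,y1=roi; mm[y0:y1,x0:x1]=m[y0:y1,x0:x1]
    k,l,st,ce=cv2.connectedComponentsWithStats(mm)
    i=1+np.argmax(st[1:,4]); c=cv2.findContours((l==i).astype(np.uint8),cv2.RETR_EXTERNAL,cv2.CHAIN_APPROX_NONE)[0][0]
    r=cv2.minAreaRect(c); print(n,st[i],ce[i].round(2),cv2.boxPoints(r).round(1).tolist()); return ce[i]
blue=lambda h:(h[...,0]>98)&(h[...,0]<125)&(h[...,1]>110)
red=lambda h:((h[...,0]<8)|(h[...,0]>172))&(h[...,1]>110)&(h[...,2]>60)
yel=lambda h:(h[...,0]>18)&(h[...,0]<32)&(h[...,1]>110)
blob(t,'tabT',blue,(205,185,235,220)); blob(s,'tabS',blue,(240,205,260,250))
blob(t,'redT',red,(335,195,385,255)); blob(s,'redS',red,(312,185,356,220))
blob(t,'yelT',yel,(335,195,385,255)); blob(s,'yelS',yel,(312,185,356,230))
E
```

```text
R tool
 [[-0.001  0.949  0.314]
 [ 0.002  0.314 -0.949]
 [-1.    -0.    -0.002]]
[0.6543 0.2055]
[ 0.5733 -0.0441]
[ 0.4506 -0.0064]
[0.5346 0.2476]
edges [np.float64(0.2624), np.float64(0.1284), np.float64(0.2676), np.float64(0.1269)]
ex [0.31142299 0.95027139] 71.85499265140609
origin [0.57266999 0.16003305] [0.5742386  0.16481948]
tabT [214 195  10  17  89] [218.37 203.09] [[212.89999389648438, 208.89999389648438], [218.1999969482422, 194.39999389648438], [224.3000030517578, 196.5], [219.0, 211.10000610351562]]
tabS [245 214  12  29 240] [250.57 227.41] [[245.0, 242.0], [245.0, 214.0], [256.0, 214.0], [256.0, 242.0]]
redT [350 209  29  34 683] [364.23 225.34] [[348.8999938964844, 236.6999969482422], [357.20001220703125, 207.8000030517578], [379.70001220703125, 214.1999969482422], [371.3999938964844, 243.10000610351562]]
redS [320 190  32  24 405] [334.48 200.09] [[317.1000061035156, 198.6999969482422], [340.0, 183.0], [352.3999938964844, 201.0], [329.5, 216.8000030517578]]
yelT [343 207  28  39 224] [352.24 229.47] [[333.6000061035156, 215.39999389648438], [353.79998779296875, 206.60000610351562], [370.3999938964844, 244.8000030517578], [350.20001220703125, 253.60000610351562]]
yelS [317 206  37  23 425] [334.63 216.8 ] [[315.20001220703125, 226.10000610351562], [317.0, 205.8000030517578], [353.6000061035156, 209.10000610351562], [351.79998779296875, 229.3000030517578]]
```

Run:
```python
from h import *
for n in('side','top'): print(n,(-np.array(cal(n)['R']).T@cal(n)['t']).round(3))
C=np.array([plane('top',p,.086)[:2] for p in [(356.6,208),(379.4,214.4),(371.4,243.4),(349,236.4)]])
print("edges",[np.linalg.norm(C[i]-C[(i+1)%4]).round(4) for i in range(4)])
b=(C[0]+C[1])/2; f=(C[2]+C[3])/2; ex=(b-f)/np.linalg.norm(b-f); a=np.arctan2(ex[1],ex[0]); print("cov",b,f,"yaw",np.degrees(a))
B=np.array([plane('top',p,.045)[:2] for p in [(354,207),(344.5,238.5),(371,245.5)]]) # yellow top: back-left, front-left, front-right
print("box",B.round(4),[np.linalg.norm(B[i]-B[i+1]).round(4) for i in range(2)])
mid=(B[0]+B[2])/2; print("box mid",mid, "cov mid",C.mean(0))
# mixer test
O=np.array([.5735,.162,0]); th=np.radians(71.9)
def W(O,th,p): c,s=np.cos(th),np.sin(th); return O+np.array([c*p[0]-s*p[1],s*p[0]+c*p[1],p[2]])
im={n:cv2.imread(f"pics/{n}0.png") for n in('side','top')}
ims={n:cv2.resize(im[n],None,fx=5,fy=5,interpolation=cv2.INTER_CUBIC) for n in im}
def dot(P,col):
    for n in ims:
        u=proj(n,P); cv2.circle(ims[n],tuple(int(v) for v in (u+.5)*5),4,col,-1)
for x in(-5,5):
  for y in(-23,23):
    for z in(-54,18): dot(W(O,th,np.array([46.5+x,y,242+z])/1000),(0,255,255) if x>0 else (0,255,0))
for x in(-200,70):
  for y in(-65,65): dot(W(O,th,np.array([x,y,14])/1000),(255,0,255))
M=np.r_[C.mean(0),0]; 
for x in(-46,46):
  for y in(-36,36): dot(W(M,a,np.array([x,y,86])/1000),(255,255,0))
for x,z in((-12,105),(12,105),(-12,118)) :
   pass
cv2.imwrite("pics/sd.png",np.vstack([cv2.resize(np.clip(ims['side'][1000:1460,1170:1770]*1.6,0,255).astype(np.uint8),None,fx=1,fy=1)]))
cv2.imwrite("pics/td.png",np.clip(ims['top'][880:1300,1030:1560]*1.8,0,255).astype(np.uint8))
cv2.imwrite("pics/sb.png",np.clip(ims['side'][900:1200,1500:1850]*1.6,0,255).astype(np.uint8))
```

```text
side [0.028 0.919 0.939]
top [0.472 0.041 1.345]
edges [np.float64(0.0743), np.float64(0.0948), np.float64(0.073), np.float64(0.0927)]
cov [ 0.59233203 -0.23908228] [ 0.5016693  -0.21539535] yaw -14.642043316494131
box [[ 0.6085 -0.2025]
 [ 0.5056 -0.173 ]
 [ 0.4857 -0.2588]] [np.float64(0.1071), np.float64(0.0881)]
box mid [ 0.54710564 -0.23064367] cov mid [ 0.54700066 -0.22723881]
```

View pics/sd.png

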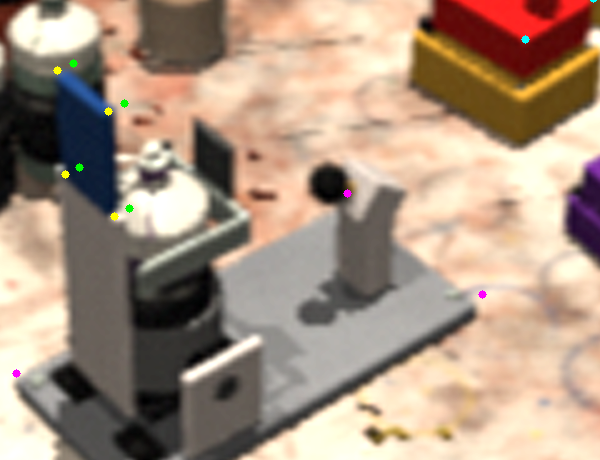

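View pics/td.png

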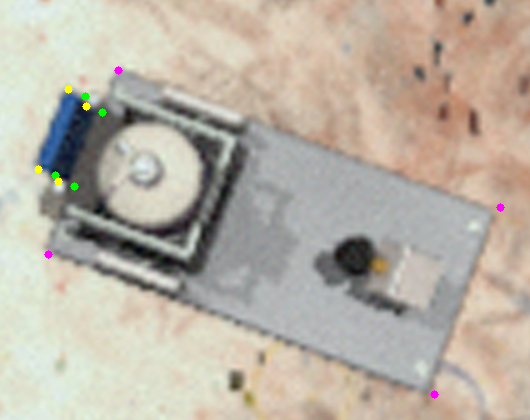

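View pics/sb.png

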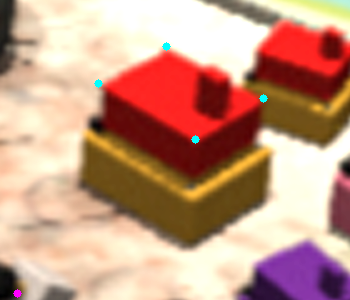

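Run:
```python
from h import *
s=arm.sense(); print(to_tool(np.array([.588,.206,.32])-s['tcp_pos']), s['tcp_pos'])
th=np.radians(71.8)
```

```text
[-145.39274375  622.90632889 -660.36344759] [ 0.20414695 -0.61646379  0.17357127]
```

Request:
send_rows(motion=[{"dx":-40,"dy":0,"dz":0},{"dx":-70,"dy":20,"dz":-20,"twist":-6},{"dx":-90,"dy":45,"dz":-47,"twist":-13},{"dx":-110,"dy":70,"dz":-74,"twist":-20},{"dx":-125,"dy":97,"dz":-103,"twist":-27},{"dx":-135,"dy":125,"dz":-132,"twist":-34},{"dx":-145,"dy":152,"dz":-161,"twist":-41},{"dx":-145,"dy":180,"dz":-190,"twist":-48},{"dx":-145,"dy":208,"dz":-220,"twist":-53.6},{"dx":-145,"dy":236,"dz":-249,"twist":-53.6},{"dx":-145,"dy":264,"dz":-279,"twist":-53.6},{"dx":-145,"dy":290,"dz":-307,"twist":-53.6}], newtons=10)

```text
invalid input
```

Run:
```python
from h import *
s=arm.sense(); print(s['t'],to_tool(np.array([.588,.206,.32])-s['tcp_pos']), s['tcp_pos'],s['joint_positions'].round(1)); print(RT().round(3))
```

```text
0.1 [-145.39274375  622.90632889 -660.36344759] [ 0.20414695 -0.61646379  0.17357127] [67.9 36.1  2.2 87.  -1.5 57.1 -1.1]
[[-0.001  0.949  0.314]
 [ 0.002  0.314 -0.949]
 [-1.    -0.    -0.002]]
```

Request:
send_rows(motion=[{"dx":-40,"dy":0,"dz":0,"twist":0,"gripper":1},{"dx":-70,"dy":20,"dz":-20,"twist":-6,"gripper":1},{"dx":-90,"dy":45,"dz":-47,"twist":-13,"gripper":1},{"dx":-110,"dy":70,"dz":-74,"twist":-20,"gripper":1},{"dx":-125,"dy":97,"dz":-103,"twist":-27,"gripper":1},{"dx":-135,"dy":125,"dz":-132,"twist":-34,"gripper":1},{"dx":-145,"dy":152,"dz":-161,"twist":-41,"gripper":1},{"dx":-145,"dy":180,"dz":-190,"twist":-48,"gripper":1},{"dx":-145,"dy":208,"dz":-220,"twist":-53.6,"gripper":1},{"dx":-145,"dy":236,"dz":-249,"twist":-53.6,"gripper":1},{"dx":-145,"dy":264,"dz":-279,"twist":-53.6,"gripper":1},{"dx":-145,"dy":290,"dz":-307,"twist":-53.6,"gripper":1}], newtons=10)

```text
t: 1.1
tcp_pos: [0.3835, -0.2321, 0.3194]
tcp_rot: [121.6, 90.0, 103.5]
contact_force: [-0.0, -0.0, -0.2]
grip_width: 0.094
```

Run:
```python
from h import *
s=arm.sense(); print(s['t'],to_tool(np.array([.588,.206,.32])-s['tcp_pos']), s['tcp_pos'],s['joint_positions'].round(1)); print(RT().round(3))
```

```text
1.1 [ -0.6001618  479.95081057  58.66760306] [ 0.38345636 -0.23212843  0.31935886] [ 43.2  11.  -19.  104.    3.9  65.6   4.9]
[[-0.     0.31   0.951]
 [ 0.     0.951 -0.31 ]
 [-1.     0.    -0.   ]]
```

Request:
send_rows(motion=[{"dx":0,"dy":38,"dz":5,"twist":0,"gripper":1},{"dx":0,"dy":76,"dz":10,"twist":0,"gripper":1},{"dx":0,"dy":115,"dz":15,"twist":0,"gripper":1},{"dx":0,"dy":154,"dz":20,"twist":0,"gripper":1},{"dx":0,"dy":193,"dz":25,"twist":0,"gripper":1},{"dx":0,"dy":232,"dz":30,"twist":0,"gripper":1},{"dx":0,"dy":271,"dz":35,"twist":0,"gripper":1},{"dx":0,"dy":310,"dz":40,"twist":0,"gripper":1},{"dx":0,"dy":350,"dz":45,"twist":0,"gripper":1},{"dx":0,"dy":390,"dz":50,"twist":0,"gripper":1},{"dx":0,"dy":430,"dz":55,"twist":0,"gripper":1},{"dx":0,"dy":465,"dz":58,"twist":0,"gripper":1}])

```text
t: 2.1
tcp_pos: [0.5831, 0.192, 0.3187]
tcp_rot: [178.2, 90.0, 160.1]
contact_force: [0.1, 0.5, -0.1]
grip_width: 0.0938
```

Run:
```python
from h import *
s=arm.sense(); print(s['t'],to_tool(np.array([.588,.206,.221])-s['tcp_pos']), s['tcp_pos'],s['joint_positions'].round(1)); print(RT().round(3))
for n in('side','top'):
    im=cams.read_camera(n)[:,:,::-1]; cv2.imwrite(f"pics/{n}1.png",im)
a=cv2.imread("pics/side1.png")[130:330,180:360]; b=cv2.imread("pics/top1.png")[130:330,150:330]
cv2.imwrite("pics/c1.png",np.clip(np.hstack([cv2.resize(a,None,fx=2.2,fy=2.2),cv2.resize(b,None,fx=2.2,fy=2.2)])*1.6,0,255).astype(np.uint8))
```

```text
2.1 [97.74436052 14.82265971  0.40880812] [0.5830861  0.19200907 0.31874429] [ -3.5  28.4 -28.9  80.1  13.7  75.  -51.1]
[[-0.001  0.31   0.951]
 [ 0.     0.951 -0.31 ]
 [-1.     0.    -0.001]]
```

View pics/c1.png

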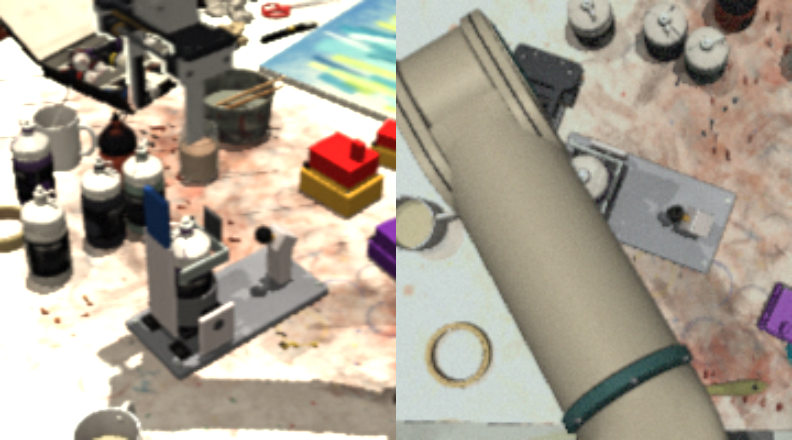

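Request:
send_rows(motion=[{"dx":0,"dy":8,"dz":0,"twist":0,"gripper":1},{"dx":10,"dy":15,"dz":0,"twist":0,"gripper":1},{"dx":25,"dy":15,"dz":0,"twist":0,"gripper":1},{"dx":40,"dy":15,"dz":0,"twist":0,"gripper":1},{"dx":50,"dy":15,"dz":0,"twist":0,"gripper":1},{"dx":55,"dy":15,"dz":0,"twist":0,"gripper":1},{"dx":55,"dy":15,"dz":0,"twist":0,"gripper":1}])

```text
t: 2.78
tcp_pos: [0.5866, 0.2025, 0.2631]
tcp_rot: [-129.1, 89.9, -147.2]
contact_force: [-0.0, -0.5, 0.3]
grip_width: 0.0938
```

Run:
```python
from h import *
s=arm.sense(); print(s['t'],to_tool(np.array([.588,.206,.221])-s['tcp_pos']), s['tcp_pos'])
im=cams.read_camera('side')[:,:,::-1]
cv2.imwrite("pics/c2.png",np.clip(cv2.resize(im[110:310,180:380],None,fx=3,fy=3)*1.6,0,255).astype(np.uint8))
p=s['tcp_pos']; print(proj('side',p)-[180,110])
```

```text
2.7833 [42.06688162  3.82649852  0.27904016] [0.58663155 0.20250764 0.26307462]
[ 72.79673984 105.43966161]
```

View pics/c2.png

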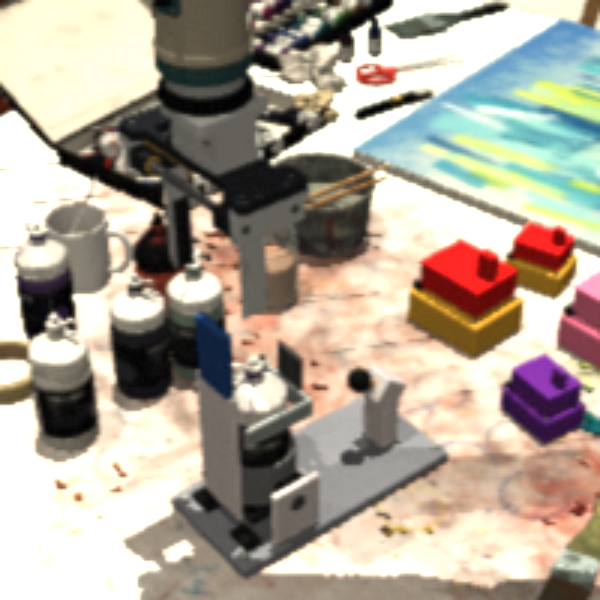

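Run:
```python
from h import *
s=arm.sense(); p=s['tcp_pos'];R=RT()
im=cams.read_camera('side')[:,:,::-1]
z=np.clip(cv2.resize(im[150:260,215:305],None,fx=6,fy=6,interpolation=cv2.INTER_CUBIC)*1.2,0,255).astype(np.uint8)
for w in (-.047,0,.047):
  for d in(0,-.019,-.05):
    u=(proj('side',p+R[:,2]*w+R[:,0]*d)+.5-[215,150])*6; cv2.circle(z,tuple(int(v) for v in u),3,(0,255,255),-1)
cv2.imwrite("pics/c3.png",z)
print(s['tcp_pos'],s['joint_velocities'].round(2))
```

```text
[0.58716875 0.20306206 0.2641364 ] [-0.21 -0.83 -0.38 -1.44 -0.    0.31  0.06]
```

View pics/c3.png

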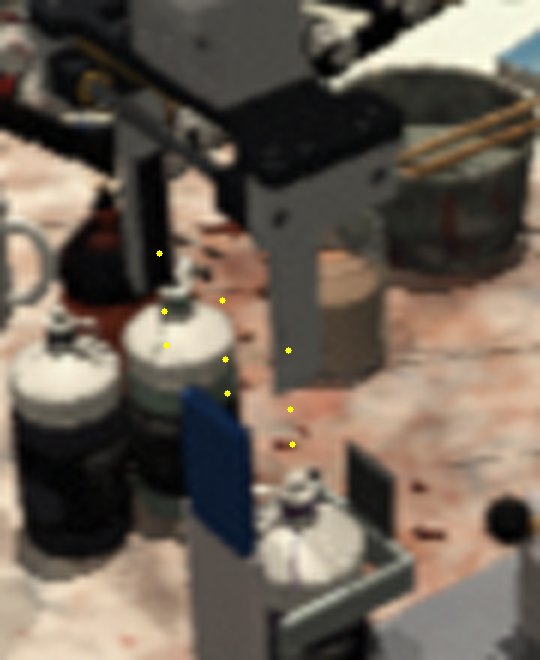

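Run:
```python
from h import *
p=np.array([0.20414695,-0.61646379,0.17357127])
R=np.array([[-0.001,0.949,0.314],[0.002,0.314,-0.949],[-1,0,-.002]])
im=[]
for n in('side','top'):
  u0=proj(n,p); print(n,u0)
  a=cv2.imread(f"pics/{n}0.png"); x0,y0=[int(max(0,v-50)) for v in u0]; x0=min(x0,460);y0=min(y0,320)
  z=np.clip(cv2.resize(a[y0:y0+100,x0:x0+100],None,fx=4,fy=4,interpolation=cv2.INTER_CUBIC)*2.,0,255).astype(np.uint8)
  for w in (-.047,0,.047):
    for d in(0,-.019,-.097):
      u=(proj(n,p+R[:,2]*w+R[:,0]*d)+.5-[x0,y0])*4; cv2.circle(z,tuple(int(v) for v in u),3,(0,255,255) if d==0 else (255,0,255),-1)
  im.append(z)
cv2.imwrite("pics/c4.png",np.hstack(im))
```

```text
side [468.24401601 156.13386037]
top [506.20814379 348.70168996]
```

View pics/c4.png

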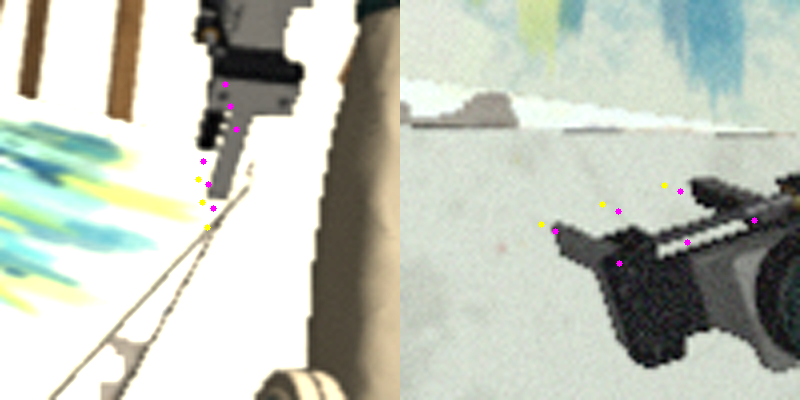

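Run:
```python
from h import *
p=np.array([0.20414695,-0.61646379,0.17357127])
R=np.array([[-0.001,0.949,0.314],[0.002,0.314,-0.949],[-1,0,-.002]])
u0=proj('side',p); so=[int(v-50) for v in u0]; so=[min(so[0],460),so[1]]
u0=proj('top',p); to=[min(int(u0[0]-50),460),min(int(u0[1]-50),320)]
for st in [(222,195),(205,146)]:
  for tt in [(558,228),(690,182)]:
    a=np.array(st)/4+so; b=np.array([tt[0]-400,tt[1]])/4+to
    X,e=tri(a,b); print(st,tt,X.round(4),e.round(4),'tool rel',(R.T@(X-p)*1000).round(1))
```

```text
(222, 195) (558, 228) [ 0.1882 -0.5719  0.2034] 0.0105 tool rel [-29.8  -1.1 -47.4]
(222, 195) (690, 182) [ 0.2045 -0.7082  0.1353] 0.0152 tool rel [ 38.1 -28.4  87.2]
(205, 146) (558, 228) [ 0.206  -0.539   0.2619] 0.0034 tool rel [-88.2  26.1 -73.2]
(205, 146) (690, 182) [ 0.2229 -0.6647  0.2026] 0.0072 tool rel [-29.1   2.7  51.7]
```

Request:
send_rows(motion=[{"dx":10,"dy":3,"dz":0,"twist":0,"gripper":1},{"dx":25,"dy":3,"dz":0,"twist":0,"gripper":1},{"dx":40,"dy":3,"dz":0,"twist":0,"gripper":1},{"dx":52,"dy":3,"dz":0,"twist":0,"gripper":1},{"dx":58,"dy":3,"dz":0,"twist":0,"gripper":1},{"dx":58,"dy":3,"dz":0,"twist":0,"gripper":1}])

```text
t: 3.38
tcp_pos: [0.5875, 0.2065, 0.2051]
tcp_rot: [-140.6, 89.9, -158.6]
contact_force: [-0.1, -0.7, -1.9]
grip_width: 0.094
```

Run:
```python
from h import *
s=arm.sense(); p=s['tcp_pos'];R=RT()
im=cams.read_camera('side')[:,:,::-1]
z=np.clip(cv2.resize(im[150:260,215:305],None,fx=6,fy=6,interpolation=cv2.INTER_CUBIC)*1.2,0,255).astype(np.uint8)
for w in (-.047,0,.047):
  for d in(0,-.03):
    u=(proj('side',p+R[:,2]*w+R[:,0]*d)+.5-[215,150])*6; cv2.circle(z,tuple(int(v) for v in u),3,(0,255,255),-1)
cv2.imwrite("pics/c5.png",z)
print(s['tcp_pos'],s['contact_force'])
```

```text
[0.58752367 0.20646803 0.20506195] [-0.10685455 -0.65039202 -1.91774986]
```

View pics/c5.png

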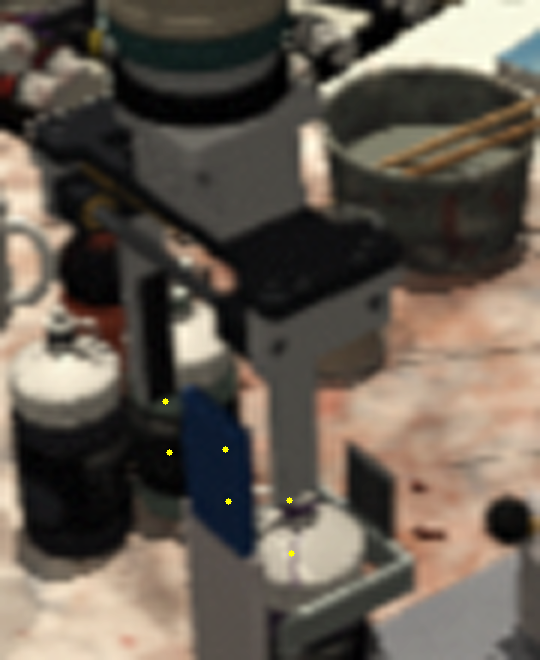

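Request:
send_rows(motion=[{"dx":0,"dy":0,"dz":0,"twist":0,"gripper":0.6},{"dx":0,"dy":0,"dz":0,"twist":0,"gripper":0.5},{"dx":0,"dy":0,"dz":0,"twist":0,"gripper":0.4},{"dx":0,"dy":0,"dz":0,"twist":0,"gripper":0.3},{"dx":0,"dy":0,"dz":0,"twist":0,"gripper":0.3},{"dx":0,"dy":0,"dz":0,"twist":0,"gripper":0.3}], newtons=8)

```text
t: 3.93
tcp_pos: [0.5883, 0.2067, 0.2066]
tcp_rot: [32.0, 90.0, 13.9]
contact_force: [0.0, 0.5, -0.5]
grip_width: 0.0571
```

Run:
```python
from h import *
s=arm.sense(); p=s['tcp_pos'];R=RT()
im=cams.read_camera('side')[:,:,::-1]
z=np.clip(cv2.resize(im[150:260,215:305],None,fx=6,fy=6,interpolation=cv2.INTER_CUBIC)*1.2,0,255).astype(np.uint8)
cv2.imwrite("pics/c6.png",z)
print(s['tcp_pos'],s['contact_force'],s['grip_width'])
```

```text
[0.5882843  0.20674404 0.20663732] [ 0.00447874  0.47286065 -0.458372  ] 0.05710446403625113
```

View pics/c6.png

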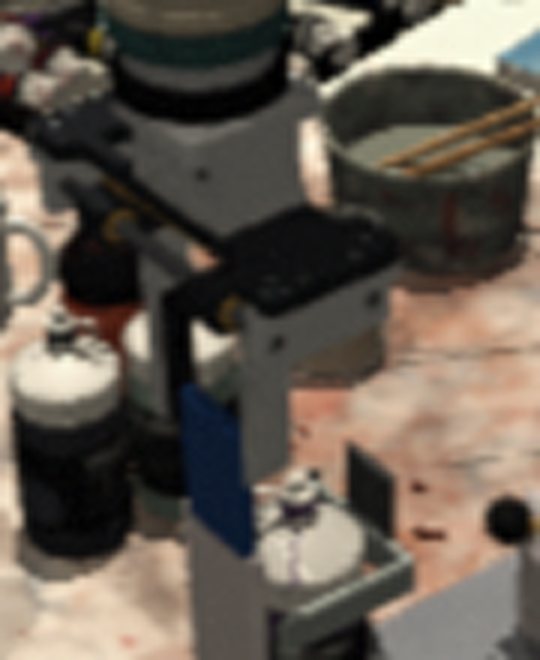

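Request:
send_rows(motion=[{"dx":0,"dy":0,"dz":0,"twist":0,"gripper":0.3},{"dx":0,"dy":0,"dz":0,"twist":0,"gripper":0.3},{"dx":0,"dy":0,"dz":0,"twist":0,"gripper":0.3},{"dx":0,"dy":0,"dz":0,"twist":0,"gripper":0.3}], newtons=8)

```text
t: 4.32
tcp_pos: [0.5876, 0.2069, 0.2064]
tcp_rot: [-164.3, 89.9, 177.6]
contact_force: [-1.4, -0.2, 1.6]
grip_width: 0.0463
```

Run:
```python
from h import *
s=arm.sense(); p=s['tcp_pos'];R=RT()
print(s['tcp_pos'],s['contact_force'],s['ft_torque'],s['grip_width'])
O=np.array([.5735,.162]); ex=np.array([np.cos(np.radians(71.8)),np.sin(np.radians(71.8))])
print("mixer x,y", (p[:2]-O)@ex, (p[:2]-O)@[-ex[1],ex[0]])
```

```text
[0.58762764 0.20688598 0.20641351] [-1.41442212 -0.22833104  1.56591307] [ 0.02005467  0.49498095 -0.11346082] 0.04626138162755725
mixer x,y 0.04705298055134198 0.0005985939008985863
```

Request:
send_rows(motion=[{"dx":-0.3,"dy":-1.5,"dz":0,"twist":0,"gripper":0.3},{"dx":-1,"dy":-5,"dz":0,"twist":0,"gripper":0.3},{"dx":-2,"dy":-9,"dz":0,"twist":0,"gripper":0.3},{"dx":-3,"dy":-13,"dz":0,"twist":0,"gripper":0.3},{"dx":-3.8,"dy":-17.2,"dz":0,"twist":0,"gripper":0.3},{"dx":-4.5,"dy":-21.5,"dz":0,"twist":0,"gripper":0.3},{"dx":-5,"dy":-26,"dz":0,"twist":0,"gripper":0.3},{"dx":-5.5,"dy":-30.5,"dz":0,"twist":0,"gripper":0.3},{"dx":-5.9,"dy":-35,"dz":0,"twist":0,"gripper":0.3},{"dx":-6,"dy":-37,"dz":0,"twist":0,"gripper":0.3},{"dx":-6,"dy":-37,"dz":0,"twist":0,"gripper":0.3}])

```text
t: 5.23
tcp_pos: [0.5751, 0.1706, 0.212]
tcp_rot: [-145.7, 89.8, -163.8]
contact_force: [-5.8, 2.7, -0.6]
grip_width: 0.0458
```

```bash
cat > q.py <<'E'
from h import *
import sys
s=arm.sense(); p=s['tcp_pos'];R=RT()
O=np.array([.5735,.162]); ex=np.array([np.cos(np.radians(71.8)),np.sin(np.radians(71.8))])
f=s['contact_force']
print(s['t'],"x,y,z", ((p[:2]-O)@ex*1000).round(1), ((p[:2]-O)@[-ex[1],ex[0]]*1000).round(1),(p[2]*1000).round(1),"F mixer x,y,z",(f[:2]@ex).round(2),(f[:2]@[-ex[1],ex[0]]).round(2),f[2].round(2),"T",s['ft_torque'].round(2),"w",s['grip_width'].round(4))
if len(sys.argv)>1:
  im=cams.read_camera('side')[:,:,::-1]
  z=np.clip(cv2.resize(im[170:300,215:345],None,fx=4.5,fy=4.5,interpolation=cv2.INTER_CUBIC)*1.2,0,255).astype(np.uint8)
  cv2.imwrite(f"pics/{sys.argv[1]}.png",z)
E
python3 q.py c7
```

```text
Traceback (most recent call last):
  File "q.py", line 6, in <module>
    print(s['t'],"x,y,z", ((p[:2]-O)@ex*1000).round(1), ((p[:2]-O)@[-ex[1],ex[0]]*1000).round(1),(p[2]*1000).round(1),"F mixer x,y,z",(f[:2]@ex).round(2),(f[:2]@[-ex[1],ex[0]]).round(2),f[2].round(2),"T",s['ft_torque'].round(2),"w",s['grip_width'].round(4))
                                                                                                                                                                                                                                        ^^^^^^^^^^^^^^^^^^^^^
AttributeError: 'float' object has no attribute 'round'
```

```bash
sed -i "s/s\['grip_width'\].round(4)/round(s['grip_width'],4)/" q.py; python3 q.py c7
```

```text
5.2333 x,y,z 8.7 1.1 212.0 F mixer x,y,z 0.7 6.38 -0.58 T [0.45 1.05 0.03] w 0.0458
```

View pics/c7.png

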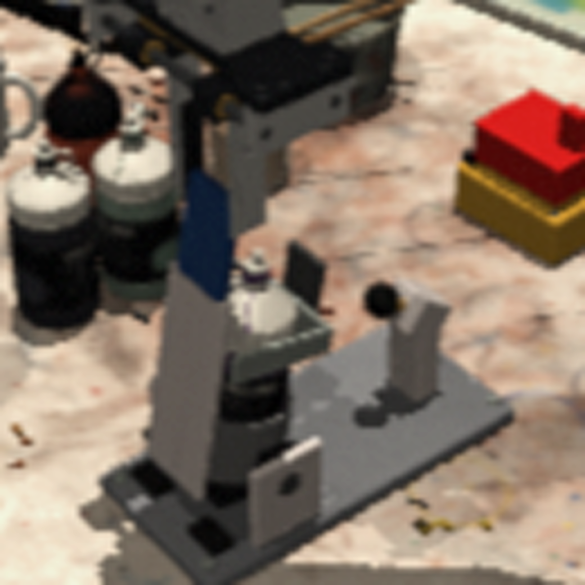

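Request:
send_rows(motion=[{"dx":0,"dy":-1.5,"dz":-0.3,"twist":0,"gripper":0.3},{"dx":-0.2,"dy":-4.5,"dz":-0.5,"twist":0,"gripper":0.3},{"dx":-0.2,"dy":-8,"dz":-0.6,"twist":0,"gripper":0.3},{"dx":-0.2,"dy":-12,"dz":-0.7,"twist":0,"gripper":0.3},{"dx":-0.2,"dy":-16,"dz":-0.8,"twist":0,"gripper":0.3},{"dx":0,"dy":-20,"dz":-0.9,"twist":0,"gripper":0.3},{"dx":0.3,"dy":-24,"dz":-1.0,"twist":0,"gripper":0.3},{"dx":0.7,"dy":-28,"dz":-1.1,"twist":0,"gripper":0.3},{"dx":1.1,"dy":-31,"dz":-1.2,"twist":0,"gripper":0.3},{"dx":1.3,"dy":-33,"dz":-1.2,"twist":0,"gripper":0.3},{"dx":1.3,"dy":-33,"dz":-1.2,"twist":0,"gripper":0.3}])

```text
t: 6.2
tcp_pos: [0.5644, 0.1394, 0.211]
tcp_rot: [-129.4, 89.9, -147.5]
contact_force: [-5.8, 2.6, -0.6]
grip_width: 0.0462
```

```bash
python3 q.py c8
```

```text
6.2 x,y,z -24.3 1.6 211.0 F mixer x,y,z 0.63 6.32 -0.59 T [0.45 1.02 0.01] w 0.0462
```

View pics/c8.png

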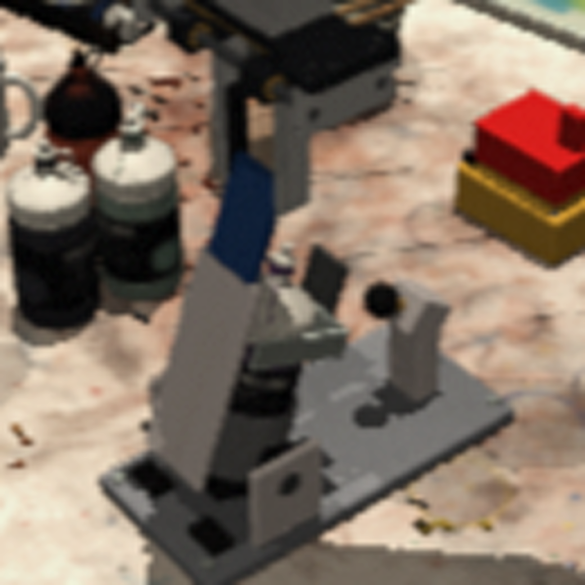

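Request:
send_rows(motion=[{"dx":0.2,"dy":-1.5,"dz":0,"twist":0,"gripper":0.3},{"dx":0.5,"dy":-4,"dz":0,"twist":0,"gripper":0.3},{"dx":1,"dy":-7,"dz":0,"twist":0,"gripper":0.3},{"dx":1.5,"dy":-10,"dz":0,"twist":0,"gripper":0.3},{"dx":2,"dy":-13,"dz":0,"twist":0,"gripper":0.3},{"dx":2.5,"dy":-16,"dz":0,"twist":0,"gripper":0.3},{"dx":3,"dy":-18,"dz":0,"twist":0,"gripper":0.3},{"dx":3.2,"dy":-19,"dz":0,"twist":0,"gripper":0.3},{"dx":3.2,"dy":-19,"dz":0,"twist":0,"gripper":0.3}])

```text
t: 7.0
tcp_pos: [0.5583, 0.1216, 0.2078]
tcp_rot: [-137.3, 89.9, -155.4]
contact_force: [-5.5, 2.7, 0.3]
grip_width: 0.0458
```

```bash
python3 q.py c9
```

```text
7.0 x,y,z -43.2 1.8 207.8 F mixer x,y,z 0.87 6.05 0.34 T [0.4  1.2  0.02] w 0.0458
```

View pics/c9.png

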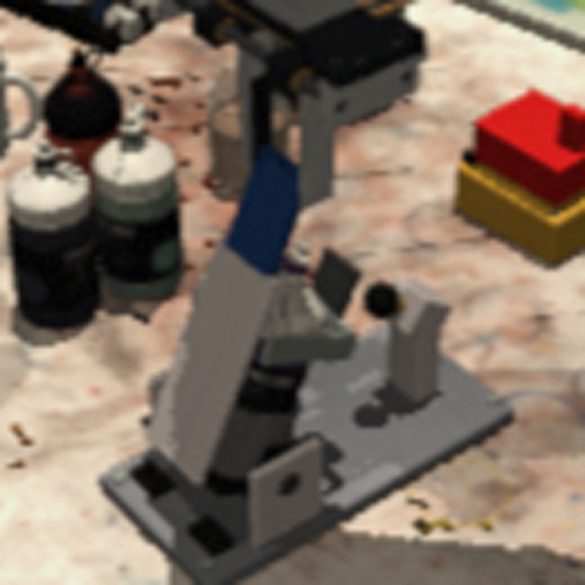

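Request:
send_rows(motion=[{"dx":0.3,"dy":-1.5,"dz":0,"twist":0,"gripper":0.3},{"dx":0.8,"dy":-4,"dz":0,"twist":0,"gripper":0.3},{"dx":1.5,"dy":-6.5,"dz":0,"twist":0,"gripper":0.3},{"dx":2.2,"dy":-9,"dz":0,"twist":0,"gripper":0.3},{"dx":2.9,"dy":-11.5,"dz":0,"twist":0,"gripper":0.3},{"dx":3.5,"dy":-13.5,"dz":0,"twist":0,"gripper":0.3},{"dx":4,"dy":-15,"dz":0,"twist":0,"gripper":0.3},{"dx":4.2,"dy":-16,"dz":0,"twist":0,"gripper":0.3},{"dx":4.2,"dy":-16,"dz":0,"twist":0,"gripper":0.3}])

```text
t: 7.8
tcp_pos: [0.553, 0.1063, 0.2035]
tcp_rot: [-139.3, 89.9, -157.4]
contact_force: [-5.2, 1.1, -0.2]
grip_width: 0.0461
```

```bash
python3 q.py c10
```

```text
7.8 x,y,z -59.3 2.1 203.5 F mixer x,y,z -0.53 5.27 -0.24 T [ 0.45  1.26 -0.02] w 0.0461
```

View pics/c10.png

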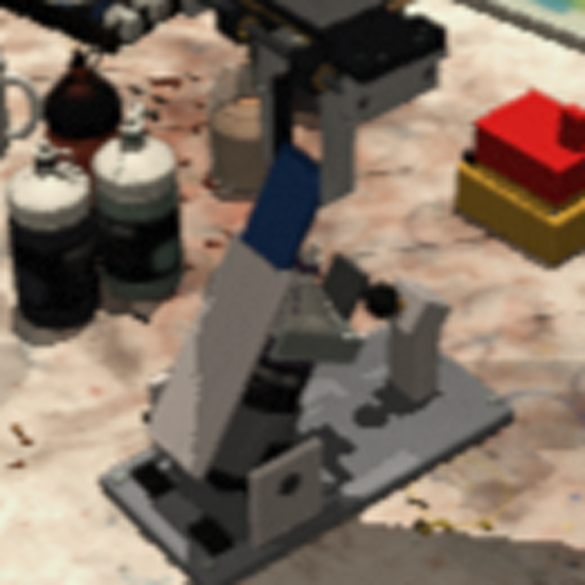

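Request:
send_rows(motion=[{"dx":0.3,"dy":-1,"dz":0,"twist":0,"gripper":0.3},{"dx":0.6,"dy":-2,"dz":0,"twist":0,"gripper":0.3},{"dx":0.9,"dy":-3,"dz":0,"twist":0,"gripper":0.3},{"dx":1.2,"dy":-4,"dz":0,"twist":0,"gripper":0.3},{"dx":1.5,"dy":-5,"dz":0,"twist":0,"gripper":0.3},{"dx":1.5,"dy":-5,"dz":0,"twist":0,"gripper":0.3}])

```text
t: 8.35
tcp_pos: [0.5514, 0.1017, 0.2019]
tcp_rot: [-142.0, 89.8, -160.1]
contact_force: [-5.7, 2.5, -1.4]
grip_width: 0.0465
```

```bash
python3 q.py
```

```text
8.35 x,y,z -64.2 2.1 201.9 F mixer x,y,z 0.6 6.17 -1.36 T [ 0.48  1.22 -0.01] w 0.0465
```

Request:
send_rows(motion=[{"dx":0.3,"dy":-1,"dz":0,"twist":0,"gripper":0.3},{"dx":0.6,"dy":-2,"dz":0,"twist":0,"gripper":0.3},{"dx":0.9,"dy":-3,"dz":0,"twist":0,"gripper":0.3},{"dx":1.3,"dy":-4,"dz":0,"twist":0,"gripper":0.3},{"dx":1.3,"dy":-4,"dz":0,"twist":0,"gripper":0.3}])

```text
t: 8.77
tcp_pos: [0.5501, 0.0979, 0.2005]
tcp_rot: [-144.3, 89.8, -162.4]
contact_force: [-6.5, 2.3, -1.6]
grip_width: 0.046
```

```bash
python3 q.py c11
```

```text
8.7667 x,y,z -68.2 2.2 200.5 F mixer x,y,z 0.1 6.91 -1.65 T [0.51 1.17 0.06] w 0.046
```

View pics/c11.png

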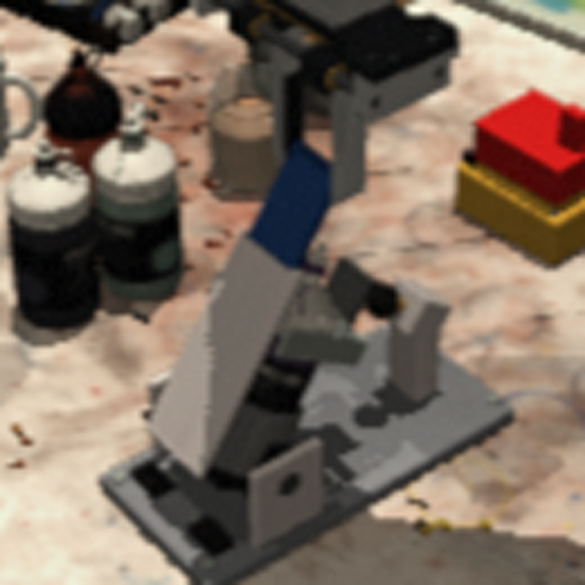

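Request:
send_rows(motion=[{"dx":0.3,"dy":-1,"dz":0,"twist":0,"gripper":0.3},{"dx":0.7,"dy":-2,"dz":0,"twist":0,"gripper":0.3},{"dx":1.1,"dy":-3,"dz":0,"twist":0,"gripper":0.3},{"dx":1.5,"dy":-4,"dz":0,"twist":0,"gripper":0.3},{"dx":1.5,"dy":-4,"dz":0,"twist":0,"gripper":0.3}])

```text
t: 9.23
tcp_pos: [0.5488, 0.0941, 0.199]
tcp_rot: [-143.7, 89.8, -161.8]
contact_force: [-6.1, 1.9, -1.1]
grip_width: 0.0459
```

```bash
python3 q.py
```

```text
9.2333 x,y,z -72.2 2.3 199.0 F mixer x,y,z -0.05 6.37 -1.08 T [ 0.51  1.24 -0.02] w 0.0459
```

Request:
send_rows(motion=[{"dx":0.4,"dy":-1,"dz":0,"twist":0,"gripper":0.3},{"dx":0.8,"dy":-2,"dz":0,"twist":0,"gripper":0.3},{"dx":1.2,"dy":-3,"dz":0,"twist":0,"gripper":0.3},{"dx":1.6,"dy":-4,"dz":0,"twist":0,"gripper":0.3},{"dx":1.6,"dy":-4,"dz":0,"twist":0,"gripper":0.3}])

```text
t: 9.65
tcp_pos: [0.5475, 0.0903, 0.1973]
tcp_rot: [-145.0, 89.8, -163.1]
contact_force: [-6.1, 2.6, -1.3]
grip_width: 0.0461
```

```bash
python3 q.py c12
```

```text
9.65 x,y,z -76.2 2.4 197.3 F mixer x,y,z 0.58 6.65 -1.31 T [ 0.54  1.25 -0.  ] w 0.0461
```

View pics/c12.png

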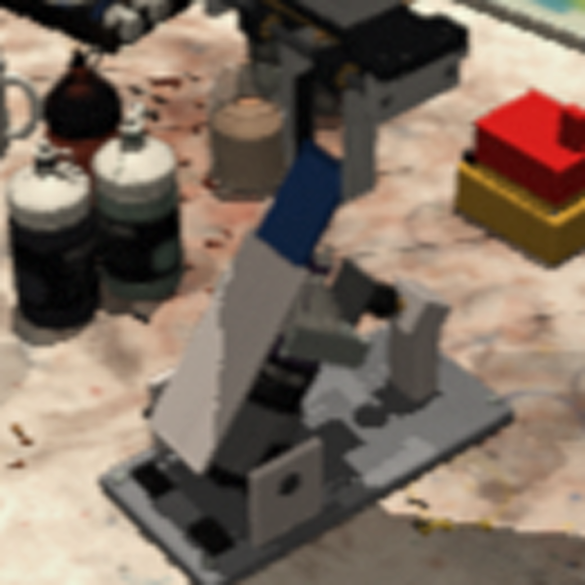

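Request:
send_rows(motion=[{"dx":0.4,"dy":-1,"dz":0,"twist":0,"gripper":0.3},{"dx":0.8,"dy":-2,"dz":0,"twist":0,"gripper":0.3},{"dx":1.3,"dy":-3,"dz":0,"twist":0,"gripper":0.3},{"dx":1.7,"dy":-4,"dz":0,"twist":0,"gripper":0.3},{"dx":1.7,"dy":-4,"dz":0,"twist":0,"gripper":0.3}])

```text
t: 10.12
tcp_pos: [0.5461, 0.0865, 0.1956]
tcp_rot: [-145.7, 89.8, -163.7]
contact_force: [-6.1, 2.3, -1.5]
grip_width: 0.0463
```

```bash
python3 q.py
```

```text
10.1167 x,y,z -80.3 2.4 195.6 F mixer x,y,z 0.33 6.5 -1.49 T [0.57 1.33 0.  ] w 0.0463
```

Request:
send_rows(motion=[{"dx":0.4,"dy":-1,"dz":0,"twist":0,"gripper":0.3},{"dx":0.9,"dy":-2,"dz":0,"twist":0,"gripper":0.3},{"dx":1.4,"dy":-3,"dz":0,"twist":0,"gripper":0.3},{"dx":1.9,"dy":-4,"dz":0,"twist":0,"gripper":0.3},{"dx":1.9,"dy":-4,"dz":0,"twist":0,"gripper":0.3}])

```text
t: 10.53
tcp_pos: [0.5448, 0.0826, 0.1938]
tcp_rot: [-143.0, 89.8, -161.1]
contact_force: [-6.9, 1.2, 0.0]
grip_width: 0.0457
```

```bash
python3 q.py c13
```

```text
10.5333 x,y,z -84.4 2.5 193.8 F mixer x,y,z -1.02 6.96 0.04 T [0.42 1.35 0.05] w 0.0457
```

View pics/c13.png

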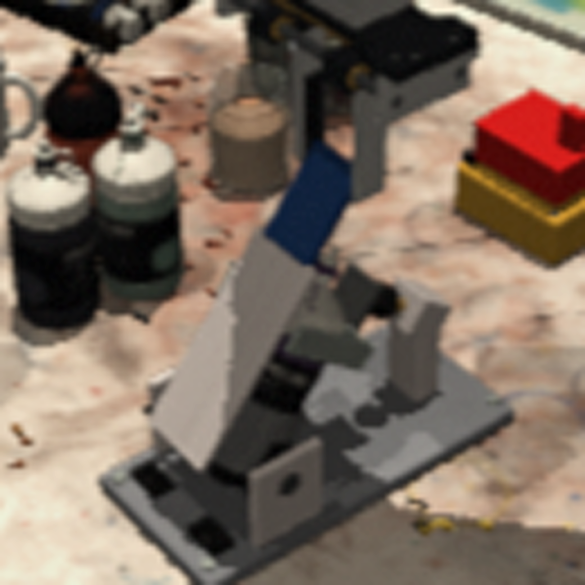

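Request:
send_rows(motion=[{"dx":0.5,"dy":-1,"dz":0,"twist":0,"gripper":0.3},{"dx":1,"dy":-2,"dz":0,"twist":0,"gripper":0.3},{"dx":1.5,"dy":-3,"dz":0,"twist":0,"gripper":0.3},{"dx":2,"dy":-4,"dz":0,"twist":0,"gripper":0.3},{"dx":2,"dy":-4,"dz":0,"twist":0,"gripper":0.3}])

```text
t: 11.0
tcp_pos: [0.5435, 0.0787, 0.1918]
tcp_rot: [-142.7, 89.8, -160.8]
contact_force: [-6.8, 2.1, -1.0]
grip_width: 0.0456
```

```bash
python3 q.py
```

```text
11.0 x,y,z -88.5 2.5 191.8 F mixer x,y,z -0.14 7.16 -0.96 T [0.48 1.42 0.04] w 0.0456
```

Request:
send_rows(motion=[{"dx":0.5,"dy":-1,"dz":0,"twist":0,"gripper":0.3},{"dx":1,"dy":-2,"dz":0,"twist":0,"gripper":0.3},{"dx":1.5,"dy":-3,"dz":0,"twist":0,"gripper":0.3},{"dx":2.1,"dy":-4,"dz":0,"twist":0,"gripper":0.3},{"dx":2.1,"dy":-4,"dz":0,"twist":0,"gripper":0.3}])

```text
t: 11.42
tcp_pos: [0.5421, 0.0748, 0.1896]
tcp_rot: [-141.2, 89.8, -159.3]
contact_force: [-6.7, 2.7, -0.0]
grip_width: 0.0461
```

```bash
python3 q.py c14
```

```text
11.4167 x,y,z -92.7 2.6 189.6 F mixer x,y,z 0.52 7.18 -0.0 T [ 0.46  1.46 -0.03] w 0.0461
```

View pics/c14.png

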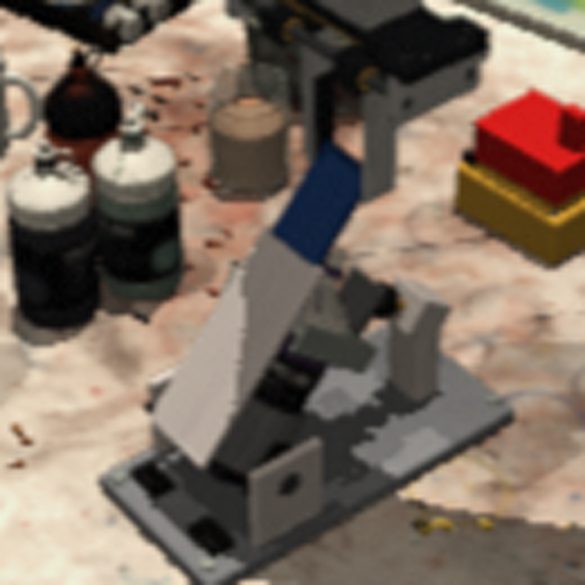

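Request:
send_rows(motion=[{"dx":0.6,"dy":-1,"dz":0,"twist":0,"gripper":0.3},{"dx":1.1,"dy":-2,"dz":0,"twist":0,"gripper":0.3},{"dx":1.6,"dy":-3,"dz":0,"twist":0,"gripper":0.3},{"dx":2.2,"dy":-4,"dz":0,"twist":0,"gripper":0.3},{"dx":2.2,"dy":-4,"dz":0,"twist":0,"gripper":0.3}])

```text
t: 11.88
tcp_pos: [0.5408, 0.071, 0.1874]
tcp_rot: [-141.3, 89.8, -159.4]
contact_force: [-7.0, 2.7, 0.2]
grip_width: 0.0463
```

```bash
python3 q.py
```

```text
11.8833 x,y,z -96.7 2.6 187.4 F mixer x,y,z 0.39 7.49 0.18 T [0.52 1.48 0.03] w 0.0463
```

Request:
send_rows(motion=[{"dx":0.6,"dy":-1,"dz":0,"twist":0,"gripper":0.3},{"dx":1.2,"dy":-2,"dz":0,"twist":0,"gripper":0.3},{"dx":1.8,"dy":-3,"dz":0,"twist":0,"gripper":0.3},{"dx":2.4,"dy":-4,"dz":0,"twist":0,"gripper":0.3},{"dx":2.4,"dy":-4,"dz":0,"twist":0,"gripper":0.3}])

```text
t: 12.3
tcp_pos: [0.5394, 0.0671, 0.185]
tcp_rot: [-140.5, 89.8, -158.6]
contact_force: [-6.8, 1.9, -0.3]
grip_width: 0.046
```

```bash
python3 q.py c15
```

```text
12.3 x,y,z -100.8 2.7 185.0 F mixer x,y,z -0.31 7.08 -0.34 T [0.42 1.55 0.01] w 0.046
```

View pics/c15.png

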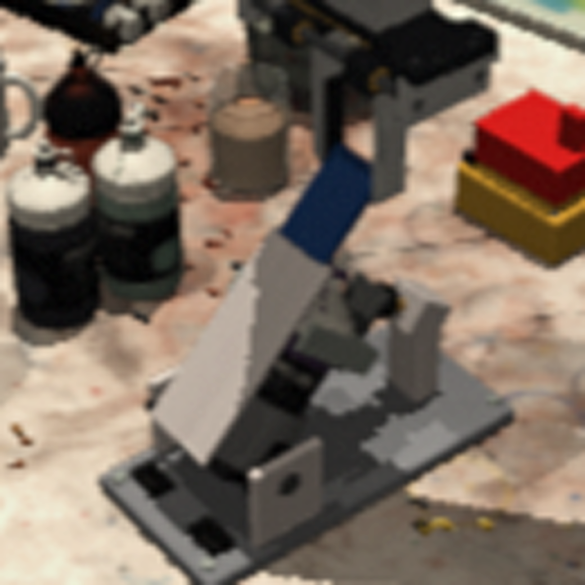

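```bash
cat > ang.py <<'E'
from h import *
def pt(th,x,y,z,O=np.array([.5735,.162,.058]),yaw=np.radians(71.9)):
    c,s=np.cos(th),np.sin(th); X=x*c-z*s; Z=x*s+z*c
    return O+np.array([np.cos(yaw)*X-np.sin(yaw)*y,np.sin(yaw)*X+np.cos(yaw)*y,Z])
def cen(im):
    h=cv2.cvtColor(im,cv2.COLOR_BGR2HSV); m=((h[...,0]>98)&(h[...,0]<125)&(h[...,1]>110)).astype(np.uint8)
    mm=np.zeros_like(m); mm[195:250,240:310]=m[195:250,240:310]
    k,l,st,ce=cv2.connectedComponentsWithStats(mm); i=1+np.argmax(st[1:,4]); 
    ys,xs=np.where(l==i); return ce[i],st[i],np.array([xs[ys>ys.max()-3].mean(),ys.max()])
if __name__=="__main__":
    c0,s0,b0=cen(cv2.imread("pics/side0.png")); 
    im=cams.read_camera('side')[:,:,::-1].copy(); c,s,b=cen(im); print(c0,s0,b0,c,s,b)
    cv2.imwrite("pics/last.png",im)
    p0=proj('side',pt(0,.0515,0,.184-.018)); q0=proj('side',pt(0,.0515,-.023,.130))
    for th in np.arange(.45,.95,.05):
        print(round(th,2),(c0+proj('side',pt(th,.0515,0,.166))-p0).round(1),(b0+proj('side',pt(th,.0515,-.023,.130))-q0).round(1))
E
python3 ang.py
```

```text
[250.56666667 227.4125    ] [245 214  12  29 240] [254.75 242.  ] [287.92779783 214.86281588] [278 201  19  27 277] [285.78571429 227.        ]
0.45 [273.1 214.7] [272.4 230.6]
0.5 [275.6 214. ] [274.3 229.9]
0.55 [277.9 213.4] [276.3 229.2]
0.6 [280.3 212.9] [278.2 228.7]
0.65 [282.6 212.6] [280.1 228.2]
0.7 [284.8 212.4] [281.9 227.9]
0.75 [286.9 212.4] [283.7 227.7]
0.8 [289.  212.5] [285.5 227.6]
0.85 [291.  212.7] [287.2 227.6]
0.9 [292.9 213.1] [288.8 227.6]
```

Request:
send_rows(motion=[{"dx":0.6,"dy":-1,"dz":0,"twist":0,"gripper":0.3},{"dx":1.3,"dy":-2,"dz":0,"twist":0,"gripper":0.3},{"dx":2,"dy":-3,"dz":0,"twist":0,"gripper":0.3},{"dx":2.7,"dy":-4,"dz":0,"twist":0,"gripper":0.3},{"dx":3.4,"dy":-5,"dz":0,"twist":0,"gripper":0.3},{"dx":3.4,"dy":-5,"dz":0,"twist":0,"gripper":0.3}])

```text
t: 12.9
tcp_pos: [0.5381, 0.063, 0.1823]
tcp_rot: [-147.6, 89.8, -165.7]
contact_force: [-8.8, 2.4, 3.9]
grip_width: 0.046
```

```bash
python3 q.py c16; python3 ang.py|head -1
```

```text
12.9 x,y,z -105.1 2.7 182.3 F mixer x,y,z -0.49 9.1 3.9 T [0.57 1.78 0.02] w 0.046
[250.56666667 227.4125    ] [245 214  12  29 240] [254.75 242.  ] [289.03636364 214.97090909] [279 201  20  27 275] [286.78571429 227.        ]
```

View pics/c16.png

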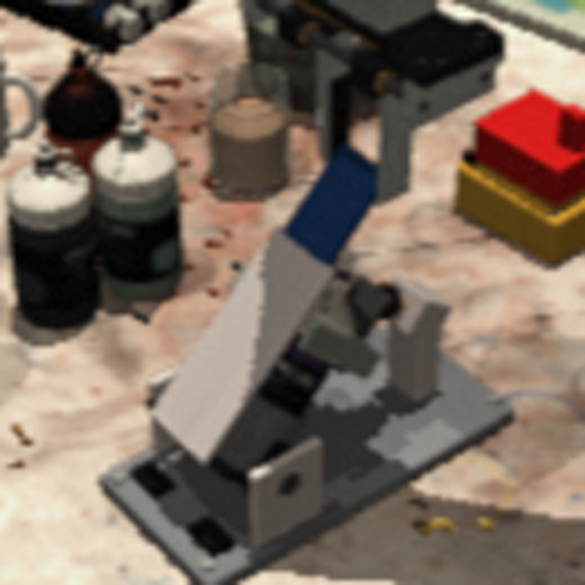

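Request:
send_rows(motion=[{"dx":0.5,"dy":-1,"dz":0,"twist":0,"gripper":0.3},{"dx":1.2,"dy":-2,"dz":0,"twist":0,"gripper":0.3},{"dx":1.8,"dy":-3,"dz":0,"twist":0,"gripper":0.3},{"dx":1.8,"dy":-3,"dz":0,"twist":0,"gripper":0.3}])

```text
t: 13.33
tcp_pos: [0.5374, 0.061, 0.1808]
tcp_rot: [-166.1, 89.9, 175.8]
contact_force: [-7.0, 3.8, 5.9]
grip_width: 0.0459
```

```bash
python3 q.py c17; python3 ang.py|head -1
```

```text
13.3333 x,y,z -107.2 2.8 180.8 F mixer x,y,z 1.47 7.82 5.92 T [ 0.89  1.89 -0.02] w 0.0459
[250.56666667 227.4125    ] [245 214  12  29 240] [254.75 242.  ] [289.49275362 214.96014493] [279 201  20  27 276] [287.2 227. ]
```

View pics/c17.png

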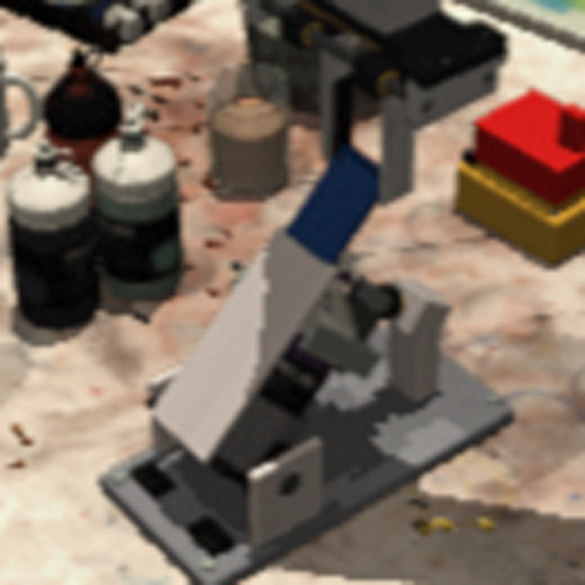

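Request:
send_rows(motion=[{"dx":-0.6,"dy":0.8,"dz":0,"twist":0,"gripper":0.3},{"dx":-1.2,"dy":1.6,"dz":0,"twist":0,"gripper":0.3},{"dx":-1.5,"dy":2.2,"dz":0,"twist":0,"gripper":0.3},{"dx":-1.5,"dy":2.2,"dz":0,"twist":0,"gripper":0.3}])

```text
t: 13.77
tcp_pos: [0.5379, 0.0626, 0.182]
tcp_rot: [-150.7, 89.8, -168.8]
contact_force: [-8.3, 2.4, 2.8]
grip_width: 0.0463
```

```bash
python3 q.py
```

```text
13.7667 x,y,z -105.6 2.7 182.0 F mixer x,y,z -0.29 8.61 2.79 T [ 0.62  1.84 -0.04] w 0.0463
```

Request:
send_rows(motion=[{"dx":0,"dy":0,"dz":0,"twist":0,"gripper":0.52},{"dx":0,"dy":0,"dz":0,"twist":0,"gripper":0.6},{"dx":0,"dy":0,"dz":0,"twist":0,"gripper":0.7},{"dx":0,"dy":0,"dz":0,"twist":0,"gripper":0.85},{"dx":0,"dy":0,"dz":0,"twist":0,"gripper":0.85},{"dx":0,"dy":0,"dz":0,"twist":0,"gripper":0.85}])

```text
t: 14.27
tcp_pos: [0.5407, 0.0622, 0.182]
tcp_rot: [3.7, 89.9, -14.4]
contact_force: [0.2, -0.9, 0.2]
grip_width: 0.0778
```

```bash
python3 q.py c18; python3 ang.py|head -1
```

```text
14.2667 x,y,z -105.1 0.0 182.0 F mixer x,y,z -0.82 -0.46 0.22 T [ 0.   -0.08 -0.03] w 0.0778
[250.56666667 227.4125    ] [245 214  12  29 240] [254.75 242.  ] [288.74358974 215.08791209] [278 203  22  25 273] [286.2 227. ]
```

View pics/c18.png

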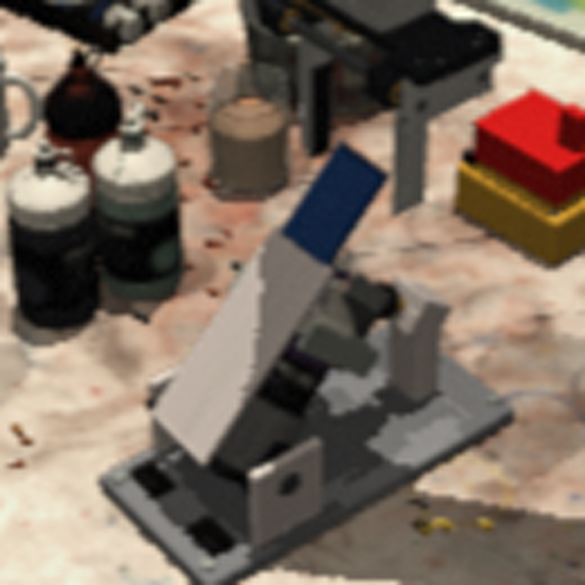

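Run:
```python
from h import *
for a,b in [((342.6,195),(363.8,233.5))]: print("fin top",tri(a,b))
print(plane('top',(363.8,233.5),.118))
s=arm.sense(); print(to_tool(np.array([.520,-.222,.20])-s['tcp_pos']),s['joint_positions'].round(1)); print(RT().round(3))
```

```text
fin top (array([ 0.52010559, -0.22165758,  0.11074224]), np.float64(0.0019112280925847652))
[ 0.52068009 -0.21969509  0.118     ]
[ -18.08818932 -276.74250486   69.05475467] [  9.1  28.8 -27.7 103.   16.5  52.2 -44. ]
[[ 0.001  0.311  0.951]
 [-0.     0.951 -0.311]
 [-1.     0.     0.001]]
```

Request:
send_rows(motion=[{"dx":-20,"dy":0,"dz":0,"twist":0,"gripper":0.85},{"dx":-50,"dy":0,"dz":0,"twist":0,"gripper":0.8},{"dx":-65,"dy":-15,"dz":4,"twist":3,"gripper":0.7},{"dx":-65,"dy":-45,"dz":12,"twist":10,"gripper":0.6},{"dx":-65,"dy":-80,"dz":20,"twist":17,"gripper":0.5},{"dx":-65,"dy":-115,"dz":29,"twist":24,"gripper":0.5},{"dx":-65,"dy":-150,"dz":38,"twist":31,"gripper":0.5},{"dx":-65,"dy":-185,"dz":47,"twist":38,"gripper":0.5},{"dx":-65,"dy":-220,"dz":55,"twist":45,"gripper":0.5},{"dx":-60,"dy":-250,"dz":63,"twist":52,"gripper":0.5},{"dx":-50,"dy":-270,"dz":68,"twist":59,"gripper":0.5},{"dx":-40,"dy":-277,"dz":69,"twist":66,"gripper":0.5}])

```text
t: 15.37
tcp_pos: [0.5189, -0.2274, 0.2217]
tcp_rot: [9.0, 89.8, -75.8]
contact_force: [1.4, 1.7, -0.3]
grip_width: 0.0468
```

Request:
send_rows(motion=[{"dx":0,"dy":0,"dz":0,"twist":7,"gripper":0.5},{"dx":15,"dy":0,"dz":0,"twist":14,"gripper":0.5},{"dx":30,"dy":0,"dz":0,"twist":20.5,"gripper":0.5},{"dx":50,"dy":0,"dz":0,"twist":20.5,"gripper":0.5},{"dx":70,"dy":0,"dz":0,"twist":20.5,"gripper":0.5},{"dx":85,"dy":0,"dz":0,"twist":20.5,"gripper":0.5},{"dx":95,"dy":0,"dz":0,"twist":20.5,"gripper":0.5},{"dx":95,"dy":0,"dz":0,"twist":20.5,"gripper":0.5}])

```text
t: 16.03
tcp_pos: [0.5182, -0.2214, 0.1248]
tcp_rot: [-96.4, 89.8, 159.0]
contact_force: [-0.3, -0.6, 0.7]
grip_width: 0.0468
```

```bash
cat > q2.py <<'E'
from h import *
import sys
s=arm.sense(); p=s['tcp_pos'];R=RT()
print(s['t'],"tcp",p.round(4),"tool y",R[:,1].round(3),"z",R[:,2].round(3),"F",s['contact_force'].round(2),"w",round(s['grip_width'],4))
print("to fin tool",to_tool(np.array([.520,-.2215,.063])-p).round(1))
if len(sys.argv)>1:
  im=cams.read_camera('side')[:,:,::-1]
  z=np.clip(cv2.resize(im[130:240,290:400],None,fx=5.4,fy=5.4,interpolation=cv2.INTER_CUBIC)*1.2,0,255).astype(np.uint8)
  cv2.imwrite(f"pics/{sys.argv[1]}.png",z); cv2.imwrite(f"pics/{sys.argv[1]}_full.png",im)
E
python3 q2.py d1
```

```text
16.0333 tcp [ 0.5182 -0.2214  0.1248] tool y [ 0.968 -0.251 -0.004] z [-0.251 -0.968 -0.   ] F [-0.25 -0.57  0.66] w 0.0468
to fin tool [61.8  2.  -0.3]
```

View pics/d1_full.png

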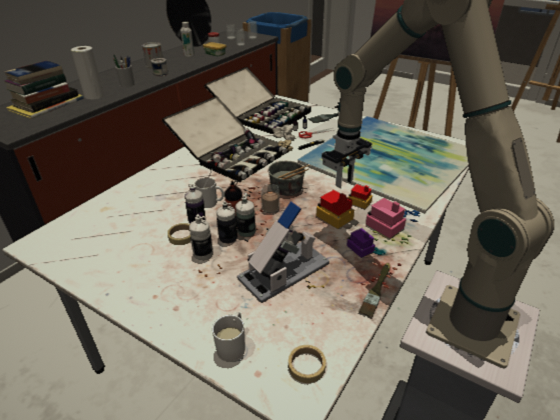

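View pics/d1.png

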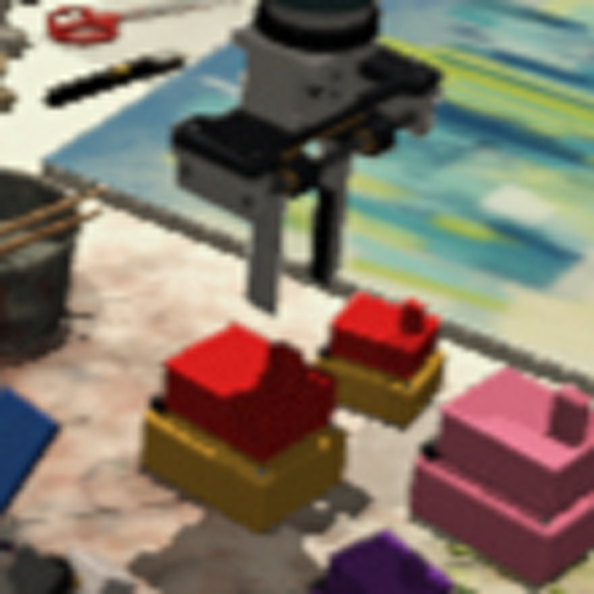

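Request:
send_rows(motion=[{"dx":15,"dy":2,"dz":0,"twist":0,"gripper":0.5},{"dx":30,"dy":2,"dz":0,"twist":0,"gripper":0.5},{"dx":42,"dy":2,"dz":0,"twist":0,"gripper":0.5},{"dx":50,"dy":2,"dz":0,"twist":0,"gripper":0.5},{"dx":50,"dy":2,"dz":0,"twist":0,"gripper":0.5}])

```text
t: 16.5
tcp_pos: [0.5211, -0.2223, 0.0762]
tcp_rot: [-96.7, 89.9, 158.7]
contact_force: [-0.6, -0.4, 0.0]
grip_width: 0.047
```

```bash
python3 q2.py d2
```

```text
16.5 tcp [ 0.5211 -0.2223  0.0762] tool y [ 0.968 -0.252 -0.001] z [-0.252 -0.968 -0.   ] F [-0.56 -0.43  0.03] w 0.047
to fin tool [13.2 -1.3 -0.5]
```

View pics/d2.png

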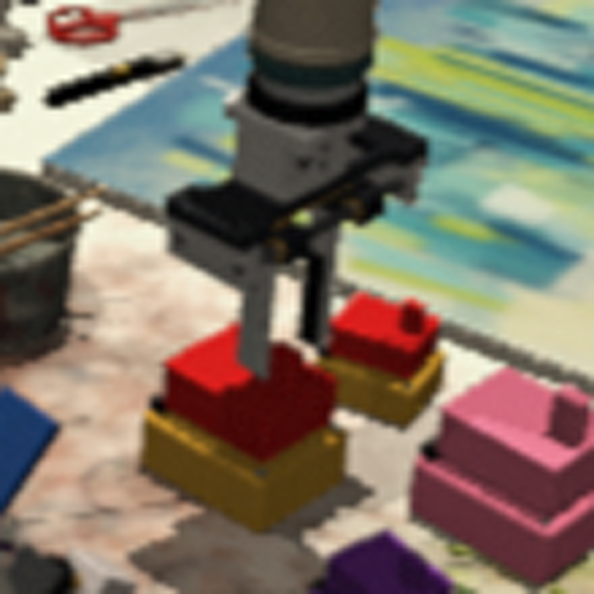

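Request:
send_rows(motion=[{"dx":5,"dy":-1,"dz":0,"twist":0,"gripper":0.5},{"dx":10,"dy":-1,"dz":0,"twist":0,"gripper":0.4},{"dx":12,"dy":-1,"dz":0,"twist":0,"gripper":0.3},{"dx":12,"dy":-1,"dz":0,"twist":0,"gripper":0},{"dx":12,"dy":-1,"dz":0,"twist":0,"gripper":0},{"dx":12,"dy":-1,"dz":0,"twist":0,"gripper":0},{"dx":12,"dy":-1,"dz":0,"twist":0,"gripper":0},{"dx":12,"dy":-1,"dz":0,"twist":0,"gripper":0}], newtons=8)

```text
t: 17.22
tcp_pos: [0.5208, -0.2221, 0.065]
tcp_rot: [119.5, 90.0, 14.9]
contact_force: [-0.6, 0.6, 1.4]
grip_width: 0.0139
```

```bash
python3 q2.py d3
```

```text
17.2167 tcp [ 0.5208 -0.2221  0.065 ] tool y [ 0.968 -0.252  0.   ] z [-0.252 -0.968 -0.   ] F [-0.65  0.6   1.35] w 0.0139
to fin tool [ 2.  -0.9 -0.3]
```

View pics/d3.png

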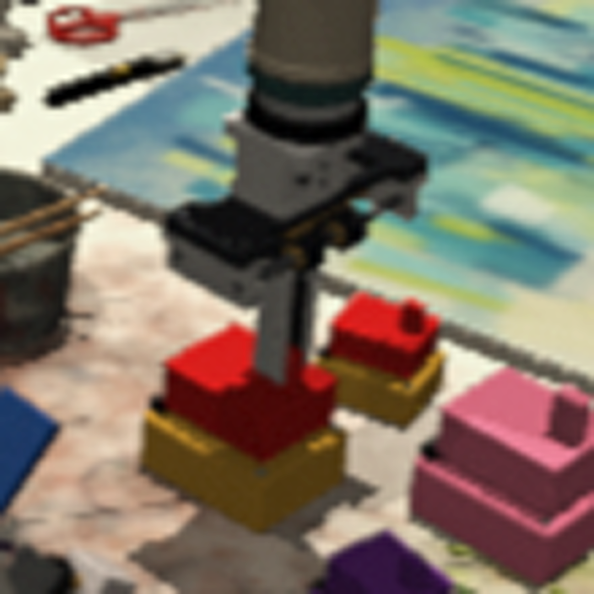

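Request:
send_rows(motion=[{"dx":-4,"dy":3.3,"dz":0,"twist":0,"gripper":0},{"dx":-9,"dy":8,"dz":0,"twist":0,"gripper":0},{"dx":-13.6,"dy":12.6,"dz":0,"twist":0,"gripper":0},{"dx":-19.3,"dy":20,"dz":0,"twist":0,"gripper":0},{"dx":-24.4,"dy":27.6,"dz":0,"twist":0,"gripper":0},{"dx":-28.5,"dy":36,"dz":0,"twist":0,"gripper":0},{"dx":-32,"dy":44.5,"dz":0,"twist":0,"gripper":0},{"dx":-34.5,"dy":53.5,"dz":0,"twist":0,"gripper":0},{"dx":-36.1,"dy":62.6,"dz":0,"twist":0,"gripper":0},{"dx":-36.6,"dy":72,"dz":0,"twist":0,"gripper":0},{"dx":-36.6,"dy":81,"dz":0,"twist":0,"gripper":0},{"dx":-36.6,"dy":81,"dz":0,"twist":0,"gripper":0}])

```text
t: 18.27
tcp_pos: [0.6009, -0.2433, 0.1019]
tcp_rot: [80.0, 89.9, -24.5]
contact_force: [1.7, 0.3, 1.0]
grip_width: 0.0138
```

```bash
python3 q2.py d4
```

```text
18.2667 tcp [ 0.6009 -0.2433  0.1019] tool y [ 0.968 -0.252  0.002] z [-0.252 -0.968  0.   ] F [1.71 0.31 0.98] w 0.0138
to fin tool [ 38.7 -83.9  -0.8]
```

View pics/d4.png

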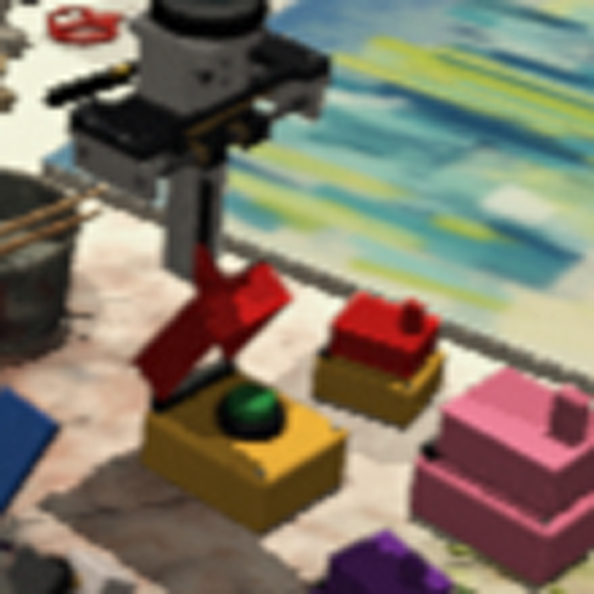

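Request:
send_rows(motion=[{"dx":1.3,"dy":9,"dz":0,"twist":0,"gripper":0},{"dx":3.3,"dy":18.3,"dz":0,"twist":0,"gripper":0},{"dx":6.5,"dy":27,"dz":0,"twist":0,"gripper":0},{"dx":10.2,"dy":35.5,"dz":0,"twist":0,"gripper":0},{"dx":15,"dy":43.5,"dz":0,"twist":0,"gripper":0},{"dx":20.2,"dy":51,"dz":0,"twist":0,"gripper":0},{"dx":23,"dy":54.5,"dz":0,"twist":0,"gripper":0},{"dx":23,"dy":54.5,"dz":0,"twist":0,"gripper":0},{"dx":23,"dy":54.5,"dz":0,"twist":0,"gripper":0.3},{"dx":23,"dy":54.5,"dz":0,"twist":0,"gripper":0.6},{"dx":23,"dy":54.5,"dz":0,"twist":0,"gripper":0.6}])

```text
t: 19.23
tcp_pos: [0.6509, -0.2559, 0.0782]
tcp_rot: [-102.3, 89.9, 153.1]
contact_force: [1.1, -0.3, -0.7]
grip_width: 0.0303
```

```bash
python3 q2.py d5
```

```text
19.2333 tcp [ 0.6509 -0.2559  0.0782] tool y [ 0.968 -0.252 -0.001] z [-0.252 -0.968 -0.   ] F [ 1.07 -0.3  -0.71] w 0.0303
to fin tool [  15.4 -135.3   -0.3]
```

View pics/d5.png

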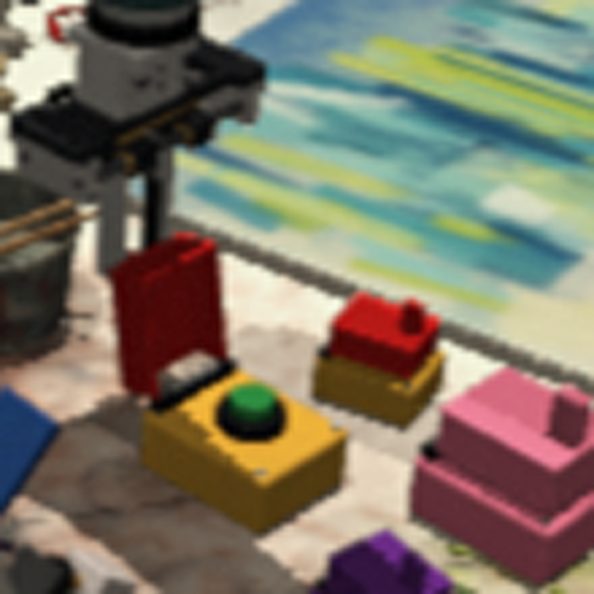

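Run:
```python
from h import *
s=cv2.imread("pics/d5_full.png"); h=cv2.cvtColor(s,cv2.COLOR_BGR2HSV)
m=((h[...,0]>45)&(h[...,0]<85)&(h[...,1]>110)).astype(np.uint8); mm=np.zeros_like(m); mm[190:220,320:355]=m[190:220,320:355]
ys,xs=np.where(mm); print(len(xs),xs.mean(),ys.mean(),xs.min(),xs.max(),ys.min(),ys.max())
X=plane('side',(xs.mean(),ys.mean()),.068); print(X)
b=np.array([.547,-.229]); ex=np.array([.968,-.252]); print((X[:2]-b)@ex,(X[:2]-b)@[-ex[1],ex[0]])
print(to_tool(np.array([X[0],X[1],.0])-arm.sense()['tcp_pos']))
```

```text
51 336.19607843137254 204.2156862745098 332 340 201 207
[ 0.5377939  -0.21635172  0.068     ]
-0.01209886997493895 0.009923600917350072
[  78.41352199 -119.43199975   -9.78523322]
```

Request:
send_rows(motion=[{"dx":-20,"dy":2,"dz":0,"twist":0,"gripper":0.6},{"dx":-55,"dy":3,"dz":0,"twist":0,"gripper":0.6},{"dx":-90,"dy":3,"dz":0,"twist":0,"gripper":0.3},{"dx":-115,"dy":-5,"dz":0,"twist":0,"gripper":0},{"dx":-115,"dy":-35,"dz":0,"twist":0,"gripper":0},{"dx":-115,"dy":-70,"dz":0,"twist":0,"gripper":0},{"dx":-115,"dy":-100,"dz":0,"twist":0,"gripper":0},{"dx":-115,"dy":-112,"dz":0,"twist":0,"gripper":0},{"dx":-115,"dy":-112,"dz":0,"twist":0,"gripper":0}])

```text
t: 20.03
tcp_pos: [0.5397, -0.2274, 0.1941]
tcp_rot: [-86.3, 89.9, 169.1]
contact_force: [-0.0, 0.4, -0.9]
grip_width: 0.0079
```

```bash
python3 q2.py d6
python3 - <<'E'
from h import *
im=cams.read_camera('top')[:,:,::-1].copy(); cv2.imwrite("pics/d6t.png",np.clip(cv2.resize(im[180:280,300:420],None,fx=5,fy=5)*1.8,0,255).astype(np.uint8))
E
```

```text
20.0333 tcp [ 0.5397 -0.2274  0.1941] tool y [ 0.968 -0.252 -0.002] z [-0.252 -0.968  0.   ] F [-0.05  0.44 -0.94] w 0.0079
to fin tool [131.1 -20.3  -0.8]
```

View pics/d6.png

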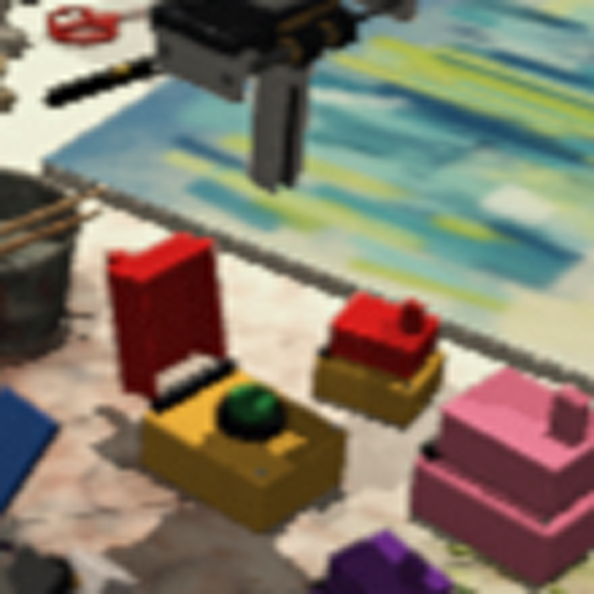

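View pics/d6t.png

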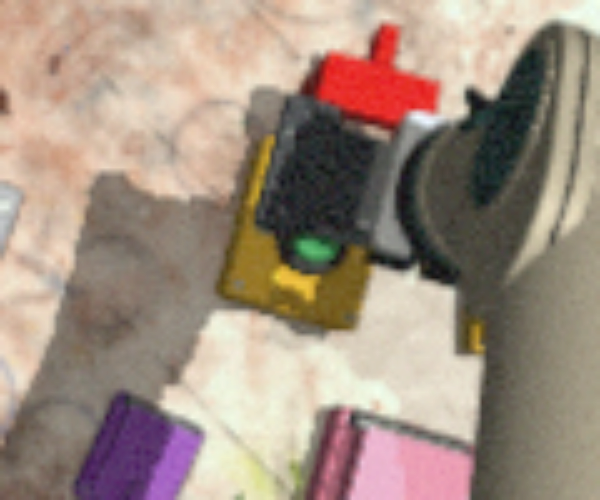

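Run:
```python
from h import *
b=np.array([.547,-.229]); ex=np.array([.968,-.252]); ey=np.array([.252,.968])
for p,z in [((362.2,233.8),.055),((355.6,228),.055),((369,230.5),.055),((363,229.5),.068)]:
    X=plane('top',p,z)[:2]; print(p,((X-b)@ex*1000).round(1),((X-b)@ey*1000).round(1))
for x in (-15,-10,-5,0):
    X=b+ex*x/1000; print(x,proj('side',np.r_[X,.068]), to_tool(np.r_[X,.1]-arm.sense()['tcp_pos']))
```

```text
(362.2, 233.8) -24.4 -5.3
(355.6, 228) -12.5 20.0
(369, 230.5) -8.1 -23.5
(363, 229.5) -11.7 -1.7
-15 [338.67459358 203.46184162] [ 9.39881702e+01 -1.17232171e+01  3.03201899e-02]
-10 [337.61353764 202.86847573] [ 9.39945270e+01 -6.72190152e+00  3.18716857e-02]
-5 [336.55656225 202.27739177] [ 9.40008838e+01 -1.72058598e+00  3.34231815e-02]
0 [335.50364391 201.68857661] [9.40072406e+01 3.28072957e+00 3.49746773e-02]
```

Request:
send_rows(motion=[{"dx":30,"dy":-1,"dz":0,"twist":0,"gripper":0},{"dx":65,"dy":-1,"dz":0,"twist":0,"gripper":0},{"dx":95,"dy":-1,"dz":0,"twist":0,"gripper":0},{"dx":120,"dy":-1,"dz":0,"twist":0,"gripper":0},{"dx":138,"dy":-1,"dz":0,"twist":0,"gripper":0},{"dx":146,"dy":-1,"dz":0,"twist":0,"gripper":0},{"dx":146,"dy":-1,"dz":0,"twist":0,"gripper":0}])

```text
t: 20.72
tcp_pos: [0.542, -0.2273, 0.0451]
tcp_rot: [-100.9, 89.8, 154.5]
contact_force: [-0.2, -0.2, 0.7]
grip_width: 0.0004
```

```bash
python3 q2.py d7
```

```text
20.7167 tcp [ 0.542  -0.2273  0.0451] tool y [ 0.968 -0.251 -0.003] z [-0.251 -0.968 -0.001] F [-0.23 -0.16  0.74] w 0.0004
to fin tool [-17.8 -22.8  -0.1]
```

View pics/d7.png

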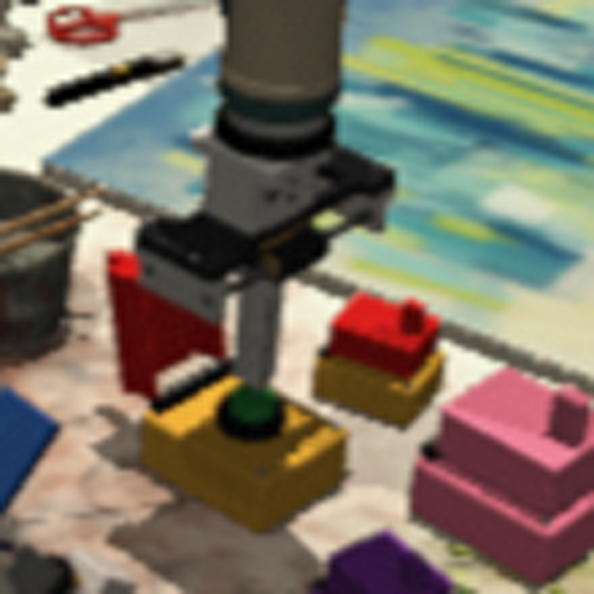

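Request:
send_rows(motion=[{"dx":3,"dy":-1,"dz":0,"twist":0,"gripper":0},{"dx":6,"dy":-1,"dz":0,"twist":0,"gripper":0},{"dx":9,"dy":-1,"dz":0,"twist":0,"gripper":0},{"dx":9,"dy":-1,"dz":0,"twist":0,"gripper":0}])

```text
t: 21.1
tcp_pos: [0.5416, -0.2277, 0.0387]
tcp_rot: [83.0, 90.0, -21.6]
contact_force: [-0.5, 0.6, -0.4]
grip_width: 0.0004
```

```bash
python3 q2.py d8
```

```text
21.1 tcp [ 0.5416 -0.2277  0.0387] tool y [ 0.968 -0.252  0.001] z [-0.252 -0.968  0.   ] F [-0.48  0.58 -0.38] w 0.0004
to fin tool [-24.4 -22.4  -0.6]
```

View pics/d8.png

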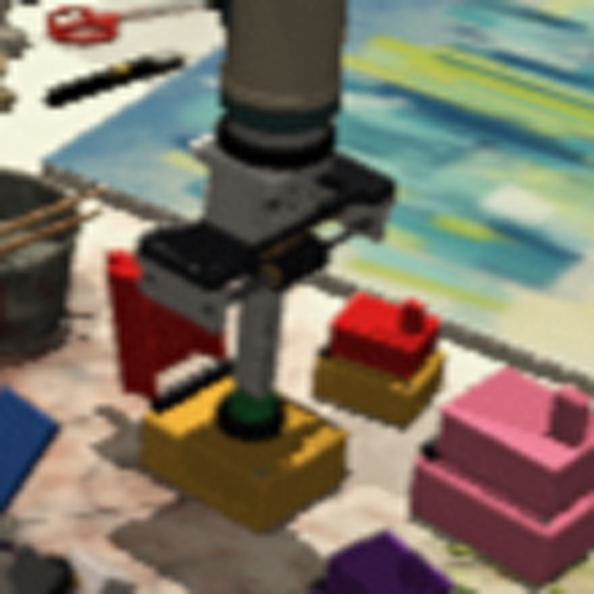

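Request:
send_rows(motion=[{"dx":2,"dy":0,"dz":0,"twist":0,"gripper":0},{"dx":4,"dy":0,"dz":0,"twist":0,"gripper":0},{"dx":4,"dy":0,"dz":0,"twist":0,"gripper":0}])

```text
t: 21.4
tcp_pos: [0.5419, -0.2279, 0.0346]
tcp_rot: [83.7, 89.9, -20.9]
contact_force: [0.1, 0.3, 3.3]
grip_width: 0.0006
```

```bash
python3 q2.py|head -1
```

```text
21.4 tcp [ 0.5419 -0.2279  0.0346] tool y [ 0.968 -0.252  0.001] z [-0.252 -0.968  0.   ] F [0.13 0.32 3.27] w 0.0006
```

Request:
send_rows(motion=[{"dx":2,"dy":0,"dz":0,"twist":0,"gripper":0},{"dx":4,"dy":0,"dz":0,"twist":0,"gripper":0},{"dx":6,"dy":0,"dz":0,"twist":0,"gripper":0},{"dx":6,"dy":0,"dz":0,"twist":0,"gripper":0}])

```text
t: 21.73
tcp_pos: [0.542, -0.2279, 0.03]
tcp_rot: [79.6, 89.9, -25.0]
contact_force: [-2.8, -0.1, 15.2]
grip_width: 0.0003
```

```bash
python3 q2.py d9|head -1
```

```text
21.7333 tcp [ 0.542  -0.2279  0.03  ] tool y [ 0.968 -0.252  0.001] z [-0.252 -0.968  0.   ] F [-2.75 -0.07 15.16] w 0.0003
```

Button bottomed (15 N, travel complete). Hold about 1 s in total.

Request:
send_rows(motion=[{"dx":0,"dy":0,"dz":0,"twist":0,"gripper":0},{"dx":0,"dy":0,"dz":0,"twist":0,"gripper":0},{"dx":0,"dy":0,"dz":0,"twist":0,"gripper":0},{"dx":0,"dy":0,"dz":0,"twist":0,"gripper":0},{"dx":0,"dy":0,"dz":0,"twist":0,"gripper":0},{"dx":0,"dy":0,"dz":0,"twist":0,"gripper":0},{"dx":0,"dy":0,"dz":0,"twist":0,"gripper":0},{"dx":0,"dy":0,"dz":0,"twist":0,"gripper":0},{"dx":0,"dy":0,"dz":0,"twist":0,"gripper":0},{"dx":0,"dy":0,"dz":0,"twist":0,"gripper":0},{"dx":0,"dy":0,"dz":0,"twist":0,"gripper":0},{"dx":0,"dy":0,"dz":0,"twist":0,"gripper":0}])

```text
t: 22.78
tcp_pos: [0.542, -0.2279, 0.03]
tcp_rot: [80.4, 89.9, -24.2]
contact_force: [-3.2, 0.9, 15.9]
grip_width: 0.0002
```

Request:
send_rows(motion=[{"dx":-5,"dy":0,"dz":0,"twist":0,"gripper":0},{"dx":-15,"dy":0,"dz":0,"twist":0,"gripper":0},{"dx":-45,"dy":0,"dz":0,"twist":0,"gripper":0},{"dx":-85,"dy":-3,"dz":0,"twist":0,"gripper":0},{"dx":-125,"dy":-3,"dz":0,"twist":0,"gripper":0},{"dx":-165,"dy":-3,"dz":0,"twist":0,"gripper":0},{"dx":-205,"dy":-3,"dz":0,"twist":-7,"gripper":0.2},{"dx":-215,"dy":-3,"dz":0,"twist":-14,"gripper":0.5},{"dx":-215,"dy":-3,"dz":0,"twist":-14,"gripper":0.5}])

```text
t: 23.53
tcp_pos: [0.5404, -0.2274, 0.2473]
tcp_rot: [71.8, 89.6, -18.5]
contact_force: [0.3, 0.1, -0.6]
grip_width: 0.017
```

```bash
python3 q2.py d10
python3 - <<'E'
from h import *
s=arm.sense(); print(to_tool(np.array([.5407,.0622,.245])-s['tcp_pos']))
E
python3 ang.py | head -1
```

```text
23.5333 tcp [ 0.5404 -0.2274  0.2473] tool y [ 1.    -0.007  0.007] z [-0.007 -1.     0.002] F [ 0.26  0.07 -0.59] w 0.017
to fin tool [184.1 -21.7  -6.2]
[  -0.60774071   -1.64304982 -289.19544068]
[250.56666667 227.4125    ] [245 214  12  29 240] [254.75 242.  ] [288.78723404 214.85815603] [278 202  22  26 282] [286.2 227. ]
```

View pics/d10_full.png

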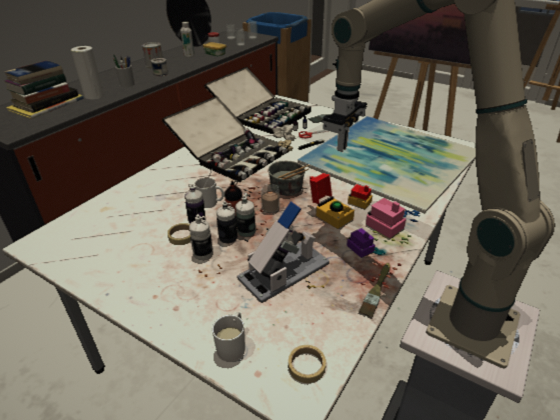

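Request:
send_rows(motion=[{"dx":0,"dy":0,"dz":-10,"twist":-7,"gripper":0.8},{"dx":0,"dy":0,"dz":-35,"twist":-14,"gripper":0.85},{"dx":0,"dy":0,"dz":-65,"twist":-21,"gripper":0.85},{"dx":0,"dy":-1,"dz":-98,"twist":-28,"gripper":0.85},{"dx":0,"dy":-1,"dz":-130,"twist":-35,"gripper":0.85},{"dx":0,"dy":-1,"dz":-162,"twist":-42,"gripper":0.85},{"dx":0,"dy":-1,"dz":-195,"twist":-49,"gripper":0.85},{"dx":0,"dy":-1,"dz":-225,"twist":-56,"gripper":0.85},{"dx":0,"dy":-1.6,"dz":-255,"twist":-63,"gripper":0.85},{"dx":0,"dy":-1.6,"dz":-278,"twist":-70,"gripper":0.85},{"dx":0,"dy":-1.6,"dz":-289,"twist":-72.3,"gripper":0.85},{"dx":0,"dy":-1.6,"dz":-289,"twist":-72.3,"gripper":0.85}])

```text
t: 24.63
tcp_pos: [0.5382, 0.0649, 0.2416]
tcp_rot: [178.2, 89.8, 160.1]
contact_force: [-0.4, 0.0, 0.3]
grip_width: 0.0798
```

```bash
python3 q.py e1
python3 - <<'E'
from h import *
s=arm.sense(); print(to_tool(np.array([.5407,.0622,.182])-s['tcp_pos'])); print(RT().round(3))
E
```

```text
24.6333 x,y,z -103.3 3.2 241.6 F mixer x,y,z -0.14 0.42 0.3 T [-0.02 -0.1   0.01] w 0.0798
[59.76379241  0.76855227  2.05983349]
[[-0.003  0.316  0.949]
 [-0.     0.949 -0.316]
 [-1.    -0.001 -0.003]]
```

View pics/e1.png

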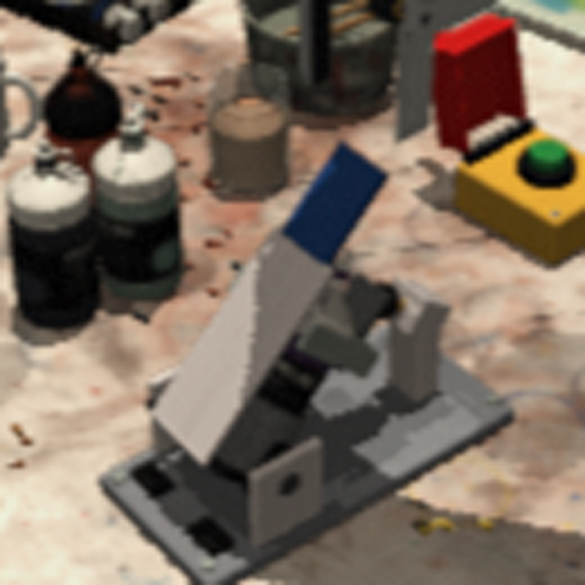

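Request:
send_rows(motion=[{"dx":12,"dy":-1.5,"dz":2,"twist":0,"gripper":0.85},{"dx":28,"dy":-1.5,"dz":2,"twist":0,"gripper":0.85},{"dx":43,"dy":-1.5,"dz":2,"twist":0,"gripper":0.85},{"dx":54,"dy":-1.5,"dz":2,"twist":0,"gripper":0.85},{"dx":59,"dy":-1.5,"dz":2,"twist":0,"gripper":0.85},{"dx":59,"dy":-1.5,"dz":2,"twist":0,"gripper":0.85}])

```text
t: 25.18
tcp_pos: [0.5403, 0.0584, 0.1829]
tcp_rot: [-141.2, 89.8, -159.7]
contact_force: [0.0, 1.2, 0.1]
grip_width: 0.0797
```

```bash
python3 q.py e2
python3 - <<'E'
from h import *
s=arm.sense(); print(to_tool(np.array([.5407,.0622,.182])-s['tcp_pos']));
E
```

```text
25.1833 x,y,z -108.8 -0.8 182.9 F mixer x,y,z 1.1 0.34 0.13 T [-0.06 -0.08  0.01] w 0.0797
[ 1.90877594  2.94714432 -1.24614627]
```

View pics/e2.png

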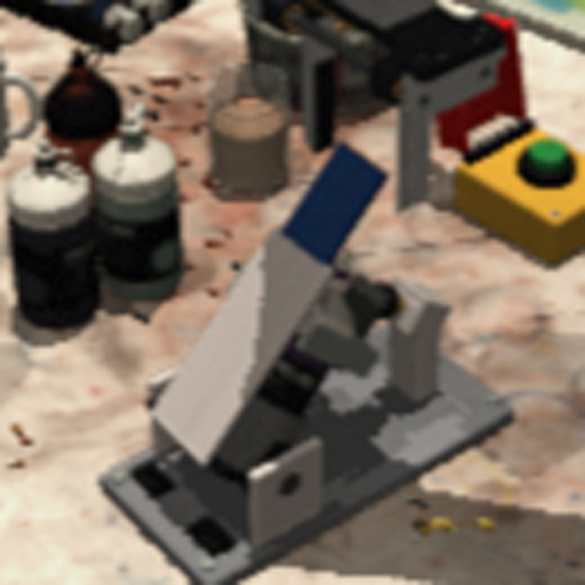

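Request:
send_rows(motion=[{"dx":1,"dy":3.5,"dz":-1,"twist":0,"gripper":0.8},{"dx":1,"dy":3.5,"dz":-1,"twist":0,"gripper":0.65},{"dx":1,"dy":3.5,"dz":-1,"twist":0,"gripper":0.55},{"dx":1,"dy":3.5,"dz":-1,"twist":0,"gripper":0.4},{"dx":1,"dy":3.5,"dz":-1,"twist":0,"gripper":0.3},{"dx":1,"dy":3.5,"dz":-1,"twist":0,"gripper":0.3},{"dx":1,"dy":3.5,"dz":-1,"twist":0,"gripper":0.3},{"dx":1,"dy":3.5,"dz":-1,"twist":0,"gripper":0.3},{"dx":1,"dy":3.5,"dz":-1,"twist":0,"gripper":0.3}], newtons=8)

```text
t: 25.98
tcp_pos: [0.5382, 0.0639, 0.1831]
tcp_rot: [-154.8, 89.7, -173.1]
contact_force: [-6.7, 1.4, 3.6]
grip_width: 0.0458
```

```bash
python3 q.py e3
```

```text
25.9833 x,y,z -104.2 2.9 183.1 F mixer x,y,z -0.73 6.76 3.58 T [ 0.18  1.34 -0.02] w 0.0458
```

View pics/e3.png

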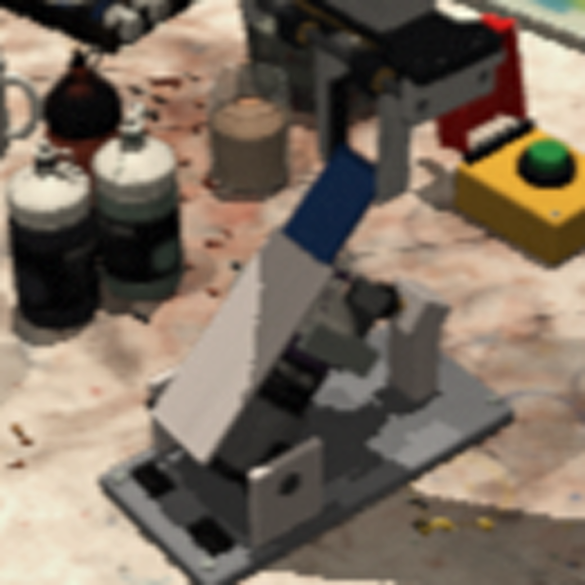

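Request:
send_rows(motion=[{"dx":-0.8,"dy":1.5,"dz":0,"twist":0,"gripper":0.3},{"dx":-2.5,"dy":4.5,"dz":0,"twist":0,"gripper":0.3},{"dx":-4.6,"dy":8,"dz":0.1,"twist":0,"gripper":0.3},{"dx":-6.8,"dy":12,"dz":0.2,"twist":0,"gripper":0.3},{"dx":-8.9,"dy":16,"dz":0.2,"twist":0,"gripper":0.3},{"dx":-10.9,"dy":20,"dz":0.3,"twist":0,"gripper":0.3},{"dx":-12.7,"dy":24,"dz":0.3,"twist":0,"gripper":0.3},{"dx":-14.4,"dy":28,"dz":0.4,"twist":0,"gripper":0.3},{"dx":-16,"dy":32,"dz":0.4,"twist":0,"gripper":0.3},{"dx":-17.5,"dy":36,"dz":0.5,"twist":0,"gripper":0.3},{"dx":-19,"dy":40,"dz":0.5,"twist":0,"gripper":0.3},{"dx":-20.4,"dy":44,"dz":0.6,"twist":0,"gripper":0.3}])

```text
t: 27.03
tcp_pos: [0.5525, 0.1056, 0.2031]
tcp_rot: [-154.7, 89.7, -172.9]
contact_force: [-4.6, -0.4, 0.4]
grip_width: 0.046
```

```bash
python3 q.py
```

```text
27.0333 x,y,z -60.1 2.3 203.1 F mixer x,y,z -1.82 4.28 0.41 T [ 0.16  1.1  -0.09] w 0.046
```

Request:
send_rows(motion=[{"dx":-1.4,"dy":4.5,"dz":0,"twist":0,"gripper":0.3},{"dx":-2.8,"dy":9.5,"dz":0.1,"twist":0,"gripper":0.3},{"dx":-4,"dy":14.5,"dz":0.2,"twist":0,"gripper":0.3},{"dx":-5.1,"dy":19.5,"dz":0.2,"twist":0,"gripper":0.3},{"dx":-6.1,"dy":25,"dz":0.3,"twist":0,"gripper":0.3},{"dx":-7,"dy":30,"dz":0.3,"twist":0,"gripper":0.3},{"dx":-7.8,"dy":36,"dz":0.4,"twist":0,"gripper":0.3},{"dx":-8.4,"dy":42,"dz":0.5,"twist":0,"gripper":0.3},{"dx":-8.8,"dy":48,"dz":0.6,"twist":0,"gripper":0.3},{"dx":-9,"dy":54,"dz":0.7,"twist":0,"gripper":0.3},{"dx":-9.1,"dy":60,"dz":0.8,"twist":0,"gripper":0.3},{"dx":-9.1,"dy":64,"dz":0.9,"twist":0,"gripper":0.3}])

```text
t: 28.03
tcp_pos: [0.5738, 0.1672, 0.2123]
tcp_rot: [-166.2, 89.7, 175.6]
contact_force: [-4.3, 0.6, -0.2]
grip_width: 0.046
```

```bash
python3 q.py e4
```

```text
28.0333 x,y,z 5.1 1.3 212.3 F mixer x,y,z -0.77 4.26 -0.17 T [ 0.24  1.14 -0.03] w 0.046
```

View pics/e4.png

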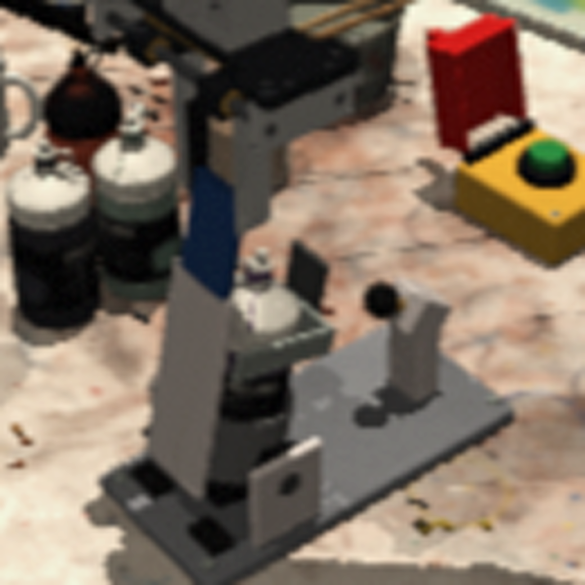

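Request:
send_rows(motion=[{"dx":0.1,"dy":3,"dz":0,"twist":0,"gripper":0.3},{"dx":0.3,"dy":6.5,"dz":0.1,"twist":0,"gripper":0.3},{"dx":0.6,"dy":10,"dz":0.1,"twist":0,"gripper":0.3},{"dx":0.9,"dy":13.5,"dz":0.2,"twist":0,"gripper":0.3},{"dx":1.3,"dy":17,"dz":0.2,"twist":0,"gripper":0.3},{"dx":1.6,"dy":20.5,"dz":0.3,"twist":0,"gripper":0.3},{"dx":2.1,"dy":24,"dz":0.3,"twist":0,"gripper":0.3},{"dx":2.6,"dy":27,"dz":0.4,"twist":0,"gripper":0.3},{"dx":3.1,"dy":30,"dz":0.4,"twist":0,"gripper":0.3},{"dx":3.5,"dy":32,"dz":0.4,"twist":0,"gripper":0.3},{"dx":3.8,"dy":33.5,"dz":0.4,"twist":0,"gripper":0.3},{"dx":3.9,"dy":34,"dz":0.4,"twist":0,"gripper":0.3}])

```text
t: 29.08
tcp_pos: [0.5849, 0.1992, 0.2084]
tcp_rot: [-168.3, 89.7, 173.5]
contact_force: [-5.8, 2.0, 0.6]
grip_width: 0.0463
```

```bash
python3 q.py
```

```text
29.0833 x,y,z 38.9 0.8 208.4 F mixer x,y,z 0.07 6.08 0.57 T [ 0.35  1.26 -0.05] w 0.0463
```

Request:
send_rows(motion=[{"dx":0.1,"dy":0.6,"dz":0,"twist":0,"gripper":0.3},{"dx":0.3,"dy":1.3,"dz":0,"twist":0,"gripper":0.3},{"dx":0.5,"dy":2,"dz":0,"twist":0,"gripper":0.3},{"dx":0.7,"dy":2.7,"dz":0,"twist":0,"gripper":0.3},{"dx":0.8,"dy":3.4,"dz":0,"twist":0,"gripper":0.3},{"dx":1,"dy":4.1,"dz":0,"twist":0,"gripper":0.3},{"dx":1.2,"dy":4.8,"dz":0,"twist":0,"gripper":0.3},{"dx":1.4,"dy":5.5,"dz":0,"twist":0,"gripper":0.3},{"dx":1.5,"dy":6.2,"dz":0,"twist":0,"gripper":0.3},{"dx":1.5,"dy":6.2,"dz":0,"twist":0,"gripper":0.3}])

```text
t: 29.92
tcp_pos: [0.5869, 0.2051, 0.207]
tcp_rot: [-170.3, 89.7, 171.5]
contact_force: [-4.7, 2.0, 0.6]
grip_width: 0.0461
```

```bash
python3 q.py; python3 ang.py|head -1
```

```text
29.9167 x,y,z 45.1 0.7 207.0 F mixer x,y,z 0.41 5.07 0.61 T [ 0.37  1.29 -0.06] w 0.0461
[250.56666667 227.4125    ] [245 214  12  29 240] [254.75 242.  ] [250.41860465 227.44651163] [245 214  12  28 215] [254.88888889 241.        ]
```

Request:
send_rows(motion=[{"dx":0.1,"dy":0.5,"dz":0,"twist":0,"gripper":0.3},{"dx":0.2,"dy":1,"dz":0,"twist":0,"gripper":0.3},{"dx":0.3,"dy":1.5,"dz":0,"twist":0,"gripper":0.3},{"dx":0.4,"dy":2,"dz":0,"twist":0,"gripper":0.3},{"dx":0.5,"dy":2.5,"dz":0,"twist":0,"gripper":0.3},{"dx":0.5,"dy":2.5,"dz":0,"twist":0,"gripper":0.3}])

```text
t: 30.47
tcp_pos: [0.5873, 0.2063, 0.2066]
tcp_rot: [-151.2, 89.7, -169.4]
contact_force: [-7.1, -0.1, 2.5]
grip_width: 0.046
```

```bash
python3 q.py
```

```text
30.4667 x,y,z 46.4 0.7 206.6 F mixer x,y,z -2.29 6.71 2.53 T [ 0.03  1.49 -0.04] w 0.046
```

Request:
send_rows(motion=[{"dx":0,"dy":-0.5,"dz":0,"twist":0,"gripper":0.3},{"dx":0,"dy":-0.5,"dz":0,"twist":0,"gripper":0.52},{"dx":0,"dy":-0.5,"dz":0,"twist":0,"gripper":0.6},{"dx":0,"dy":-0.5,"dz":0,"twist":0,"gripper":0.75},{"dx":0,"dy":-0.5,"dz":0,"twist":0,"gripper":0.9},{"dx":0,"dy":-0.5,"dz":0,"twist":0,"gripper":0.9},{"dx":0,"dy":-0.5,"dz":0,"twist":0,"gripper":0.9}])

```text
t: 31.05
tcp_pos: [0.5908, 0.2055, 0.2071]
tcp_rot: [17.3, 90.0, -1.0]
contact_force: [-0.4, 0.1, -0.7]
grip_width: 0.079
```

```bash
python3 q.py e5; python3 ang.py|head -1
```

```text
31.05 x,y,z 46.7 -2.8 207.1 F mixer x,y,z -0.01 0.37 -0.67 T [-0.04 -0.07 -0.03] w 0.079
[250.56666667 227.4125    ] [245 214  12  29 240] [254.75 242.  ] [250.6    227.6625] [245 215  12  28 240] [254.75 242.  ]
```

View pics/e5.png

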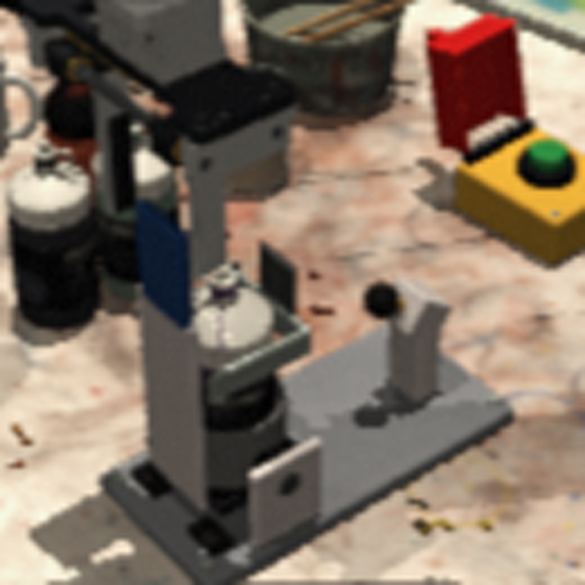

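Level; the tab centroid matches the start picture. Retreat straight up.

Request:
send_rows(motion=[{"dx":-8,"dy":0,"dz":0,"twist":0,"gripper":0.9},{"dx":-20,"dy":0,"dz":0,"twist":0,"gripper":0.9},{"dx":-40,"dy":0,"dz":0,"twist":0,"gripper":0.9},{"dx":-70,"dy":0,"dz":0,"twist":0,"gripper":0.9},{"dx":-100,"dy":0,"dz":0,"twist":0,"gripper":0.9},{"dx":-120,"dy":0,"dz":0,"twist":0,"gripper":0.9},{"dx":-125,"dy":-25,"dz":0,"twist":0,"gripper":0.9},{"dx":-125,"dy":-60,"dz":0,"twist":0,"gripper":0.9},{"dx":-125,"dy":-60,"dz":0,"twist":0,"gripper":0.9},{"dx":-125,"dy":-60,"dz":0,"twist":0,"gripper":0.9}])

```text
t: 31.98
tcp_pos: [0.5717, 0.1465, 0.333]
tcp_rot: [-20.2, 89.9, -38.7]
contact_force: [0.1, 1.3, -0.5]
grip_width: 0.0848
```

```bash
python3 q.py; python3 ang.py|head -1; python3 -c "
import cv2,numpy as np
a=cv2.imread('pics/last.png');b=cv2.imread('pics/side0.png');cv2.imwrite('pics/cmp.png',np.vstack([cv2.resize(x[140:380,120:420],None,fx=1.25,fy=1.25) for x in (b,a)]))"
```

```text
31.9833 x,y,z -15.3 -3.1 333.0 F mixer x,y,z 1.27 0.28 -0.47 T [-0.   -0.08 -0.02] w 0.0848
[250.56666667 227.4125    ] [245 214  12  29 240] [254.75 242.  ] [250.58995816 227.63598326] [245 215  12  28 239] [254.75 242.  ]
```

View pics/cmp.png

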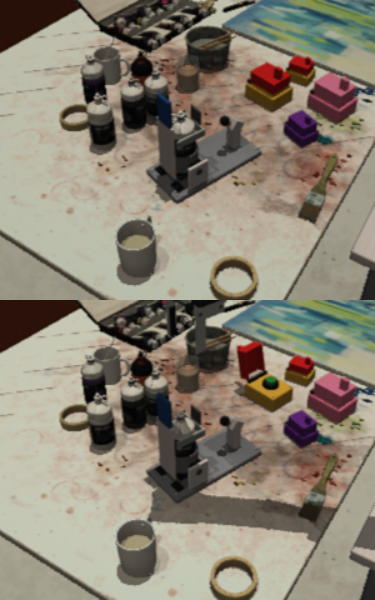

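```bash
python3 -c "
from station import arm
print(arm.close_job())"
```

```text
the job is handed in; nothing more can be done
None
```

The job is handed in after about 32 s of the allowed 72 s; no verdict was reported.

1. **Cradle forward:** I gripped it by the blue tab and tipped it until the buffer pushed back, at about 0.80 rad. I released it there and it stayed leaning on the buffer.
2. **Cover and button:** I swung the red cover of the larger yellow box over by its fin, and it stayed open. I then held the green button at its bottom for just over 1 s with about 15 N.
3. **Cradle back:** I swung it back in hand, slowly, until it met its stop, released it and moved clear.

**Last checks:**
- The cradle is level: the tab is within 0.3 px of where it was at the start.
- The cover is open.
- By eye, the jar, the mug and the bottles look unmoved.
- The arm is clear of everything, with a wrist reading of about 1 N, which is noise.

**What disagreed:**
- The visible fingertips sat about 29 mm behind the reported TCP. Both camera views showed it, and the tip later passed 10 mm below the cover's top in the readings without touching anything. I used that offset for the fin and the button.
- The side camera was about 1–2 px off from the top camera.
- While I held the tab there was a sideways wrist force of about 4–9 N, most likely from a slight misalignment of the grip. It disappeared on release.

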